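# Pack two plugs home in a column

### The job

Two sealing plugs are stuck part-way down the clear packing column. Take the packing rod from its stand and push both plugs down the bore together until they bottom out firmly on the seat, keeping a steady push of about 18 N on them for a second without ever loading the column with more than 30 N; then hang the rod back upright in its stand. The plugs drag and the column's bottom is set at an unknown height, so feel for it, and leave the other things alone.

Things in the scene. Friction and masses are not known exactly. Their poses are not given: they have to be found in the camera images.
- mouth (a point): Centre of the column's open mouth, 120 mm above the worktop. The column is a fixed upright clear tube (28 mm outside, 20 mm bore) with a 36 mm aluminium collar round its mouth and a round grey foot of 80 mm diameter. Its bottom is a piston clamped at an unknown height, topped by a springy seat (6 N per mm): when seated lightly, the upper face of the upper plug ends between 56 and 70 mm below the mouth.
- column: The same column; origin at the centre of the foot's underside on the worktop, z up.
- upper: Upper plug, a dark rubber-faced disc of 19 mm diameter and 10 mm height inside the bore; origin at the centre of its underside, z up. At the start its upper face is 8 to 26 mm below the mouth. It slides only along the bore, with a drag of about 4 N, and stays where it is left.
- lower: Lower plug, same size, in the same bore below the upper one, with a gap of 8 to 36 mm between them at the start; origin at the centre of its underside. Its drag is about 5 N, so both plugs moving together drag about 9 N; more push than that is carried by the seat.
- stand_top (a point): Centre of the hole in the top of the rod stand, 120 mm above the worktop. The stand is a fixed opaque grey upright sleeve (34 mm outside, 18 mm hole, open down to 17 mm above the worktop) on a round grey foot of 80 mm diameter.
- rod_grip (a point): Centre of the round handle of the packing rod (z along the rod, up from tip to handle). The handle is 20 mm in diameter and 45 mm long; below it is a 32 mm hand-guard disc 5 mm thick, whose underside is 120 mm above the worktop when the rod hangs in the stand (it rests on the stand's top); below the guard the steel shaft is 14 mm in diameter and 100 mm long. The tip is 127.5 mm below this point, the guard's underside 27.5 mm, its upper face 22.5 mm. Mass about 0.15 kg.
- rod_tip (a point): Centre of the flat lower end of the packing rod's shaft.
- rod: The same rod; origin at the tip, z up towards the handle.
- dish: Bystander: flat round dish, 60 mm across, 15 mm high; origin at its underside.
- timer: Bystander: bench timer, 52x66x16 mm; origin at its underside.
- forceps: Bystander: steel forceps, 131 mm long, lying; origin at the underside.
- beaker: Bystander: small glass beaker, 53 mm across, 65 mm high; origin at its underside.
- marker_2: Bystander: marker pen, 132 mm long, lying; origin at its underside.
There are look-alikes about, which are no part of the job. Leave any blue, brown or purple look-alike of the rod alone.

How it is judged:
On the way, in this order (a step that is already met when the one before it is completed fails the run):
1. the rod's tip is inside the column's mouth (horizontal distance between rod_tip and mouth below 0.006 m and z of rod_tip in the frame of mouth below -0.004 m), for 0.1 s.
2. the rod holds both plugs, at rest and together, on the seat with more than 13 N for half a second (contact force between rod and upper above 13 N and linear speed of upper below 0.003 m/s and distance between upper and lower below 0.0115 m), for 0.5 s.
At the end, for the whole second after the job is handed in: Both plugs are down together (undersides no more than 11.5 mm apart, the upper plug's underside less than 55.5 mm above the column's underside), and the rod hangs upright and at rest in its stand (tip within 6 mm of the stand's axis and 16 to 23 mm above the worktop, tilt under 0.1 rad) (distance between upper and lower below 0.0115 m and z of upper in the frame of column below 0.0555 m and horizontal distance between rod and stand_top below 0.006 m and angle between rod's own z axis and vertical below 0.1 rad and height (world z) of rod between 0.016 and 0.023 m and linear speed of rod below 0.01 m/s); the robot touches nothing.
It fails at once if the rod loads the column or its plugs with more than 30 N (contact force between rod and column above 30 N).
It fails at once if the robot itself bears on the column with more than 10 N (contact force between any of the fingers, the arm and column above 10 N).
It fails at once if a bystander is shifted by more than 20 mm (distance of any of dish, timer, forceps, beaker, marker_2 from where it was at the start of the episode above 0.02 m).
It also fails if it takes over 61 s, if anything falls off the work surface, if the arm or the gripper's body presses on something with over 40 N, if the wrist force passes 120 N, or if a joint passes its speed limit or range.

### The arm

A 6-joint arm with a two-finger parallel gripper is mounted at the origin on a cart in front of the work surface, level with it; the furniture and walls round the work are solid. World frame = base frame: x ahead of the robot, y to its left, z up, the work surface at z = 0. Lengths are in m, angles in rad, forces in N, time in s.
With the tool pointing down it reaches from about 0.35 to 0.975 m from the base axis. Payload 7.1 kg.
Tool frame: the origin (TCP) lies on the centre line of the jaws, within the pads' length; the fingertips stand 19 mm ahead of it and the grasp point (between the pads) is the TCP; y points along the fingers, x is the direction in which the jaws open and shut, and the axes are right-handed (so a half turn about y gives the same grasp; the last joint's range is limited). The gripper opens to 88 mm and grips with 3 to 60 N. Pads are 20 mm wide; open, the fingers measure 115 mm over their backs; the gripper's body (75 mm by 178 mm) begins 61 mm behind the grasp point.
Start: joints at [-1.21, 0.423, 1.63, -0, 1.089, -0.019], TCP at [0.232, -0.58, 0.217] pointing down, gripper open.
Joint ranges: [-3, 3], [-0.9, 2.11], [0.09, 2.58], [-1.31, 4.45], [0.11, 2.69], [-2.54, 2.54]. Speed limits (rad/s): [2.39, 2.39, 3.01, 3.14, 3.14, 3.14].

### API

Orientations are given as a rotation vector (axis times angle).
In Python, from plant import arm gives the robot as it stands. The module is installed in compiled form; this text tells all that it offers.
- The arm moves only by the shell command python3 -m creep 'ROWS' [FORCE]. ROWS is text: rows parted by semicolons, each of 7 numbers parted by spaces: the shift along the tool's x, y, z in cm, then the turn, a rotation vector about the tool's x, y, z in rad, then the opening, from -1 (shut) to 1 (fully open). In form: tx ty tz ax ay az jaw; .... A call has exactly 5 rows; each row shifts and turns the commanded pose from where the row before left it, along the tool's axes as they then stand; what a row does not reach is not made up. A row lasts 1/12 s, in which the tool goes at most 41.7 mm and 7.16 degrees, less where a joint would pass 70% of its speed; a pose out of reach is approached as far as the arm can. A call with a gripper value outside its range is refused whole. The fingers move at their own pace and stop on an object; FORCE is the grip in N (left out, the last holds). Time passes only in rows, so rows that do not move let the fingers close, or fill a call up. It gives the time, the measured TCP pose, the force and the opening at its end, in the units of the state.
- arm.read_state(): the state, without advancing time (a new reading comes with each control period).
- arm.get_image(name): name is "side" or "top"; returns (picture, depth): 480x640x3 uint8, red, green, blue; 480x640 float32, m along the optical axis (not along the pixel's ray), 0 where there is no reading.
- arm.camera_params(name): a dict with "fx", "fy", "cx", "cy" (pixels), "view" (4x4, takes a point from world to camera coordinates). Camera axes: x right, y down, z forward; pixel columns grow to the right and rows downward; lengths in m; the calibration is good to about 2 mm. A picture is of the moment at which its call begins. camera_params takes no time and is no camera call.
- arm.close_job(): hands the job in, once; it reports no verdict.
The state is a dict: "t": time; "joint_pos": joint angles; "joint_velocities": joint speeds; "effort": joint torques, N m; "tcp_pos": TCP position; "orientation": TCP orientation; "contact_force": force on the tool from outside, world axes, zero at the start; "ft_torque": the same for the moment, N m; "grip_width": opening from 0.0 (shut) to 1.0 (fully open).
Only numpy, scipy, OpenCV 4.12 (cv2) and the standard library are available. Lean on these libraries where they do the work, as an engineer would, in place of code of your own. Each camera call takes 0.05 s, during which the arm holds its last target.

## Working session

There is one attempt and no reset: what is moved stays moved. The work goes in short steps, Python scripts to look and compute and a shell command to move; the robot and the scene stay as the last step left them, time stands still between calls to the robot, and variables do not carry over. Pictures are saved under pics/ and viewed, and the job is handed in when it is done.

```bash
mkdir -p pics; ls
python3 - <<'E'
from plant import arm
import cv2,numpy as np
s=arm.read_state()
for k,v in s.items(): print(k,np.round(v,4))
for n in("side","top"):
    p,d=arm.get_image(n); cv2.imwrite(f"pics/{n}0.png",p[:,:,::-1]); np.save(f"pics/{n}0d.npy",d); np.save(f"pics/{n}0.npy",p)
    c=arm.camera_params(n); print(n,{k:np.round(v,4).tolist() for k,v in c.items()})
E
```

```text
pics
t 0.0
joint_pos [-1.21    0.4238  1.6307  0.      1.0886 -0.019 ]
joint_velocities [ 0.0006  0.0003  0.0007  0.0011 -0.0012  0.0004]
effort [-1.50000e-03 -5.44624e+01 -2.73663e+01  6.42000e-02  2.27000e-02
 -1.00000e-04]
tcp_pos [ 0.2315 -0.5799  0.2158]
orientation [-1.3644  0.9259 -0.924 ]
contact_force [-0.2441  0.2416  0.143 ]
ft_torque [-0.0393  0.0562 -0.0283]
grip_width 1.0008
side {'fx': 569.0385, 'fy': 569.0385, 'cx': 323.5957, 'cy': 234.3648, 'view': [[-0.989, -0.1473, -0.0162, 0.5891], [-0.086, 0.6595, -0.7468, 0.0536], [0.1207, -0.7371, -0.6649, 1.2485], [0.0, 0.0, 0.0, 1.0]]}
top {'fx': 611.4926, 'fy': 611.4926, 'cx': 317.4418, 'cy': 234.7135, 'view': [[-0.0027, -1.0, -0.0013, 0.0904], [-0.9905, 0.0028, -0.1377, 0.5615], [0.1377, 0.0009, -0.9905, 1.4467], [0.0, 0.0, 0.0, 1.0]]}
```

View pics/side0.png

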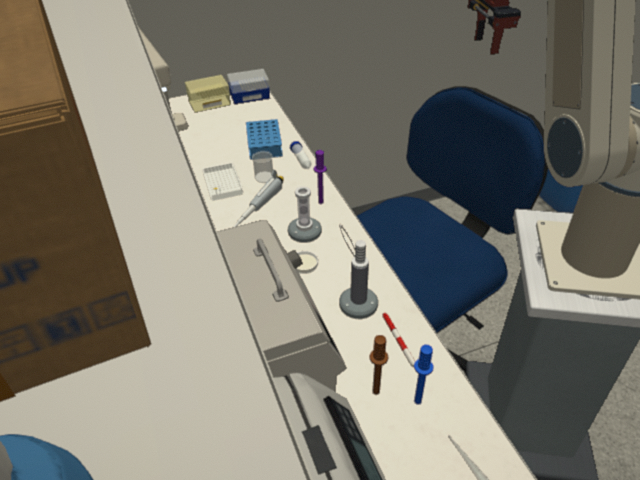

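View pics/top0.png

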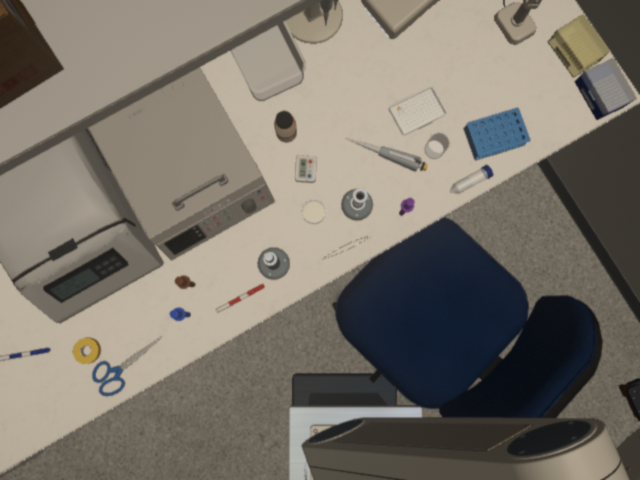

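Run:
```python
from plant import arm
from scipy.spatial.transform import Rotation as R
print(R.from_rotvec(arm.read_state()['orientation']).as_matrix().round(3))
```

```text
[[ 0.371 -0.     0.929]
 [-0.929  0.001  0.371]
 [-0.001 -1.    -0.   ]]
```

Run:
```python
import cv2,numpy as np
s=cv2.imread("pics/side0.png");t=cv2.imread("pics/top0.png")
def c(i,x,y,w,h,k): return cv2.resize(i[y:y+h,x:x+w],None,fx=k,fy=k,interpolation=cv2.INTER_CUBIC)
a=c(s,270,170,130,150,4); cv2.imwrite("pics/cs.png",a)
cv2.imwrite("pics/ct.png",c(t,240,160,190,130,4))
```

```text
(no output)
```

View pics/cs.png

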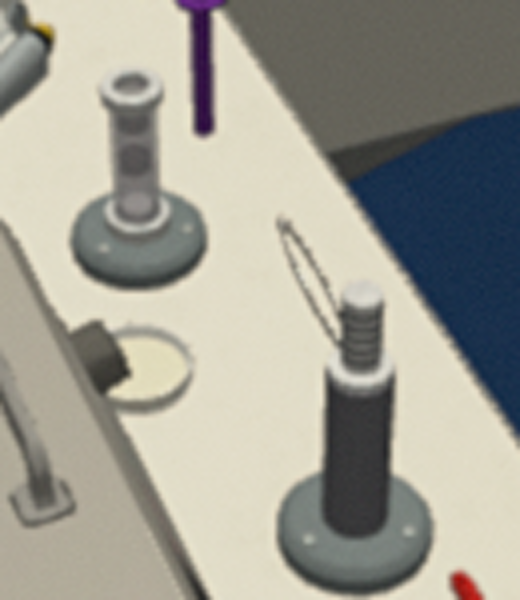

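View pics/ct.png

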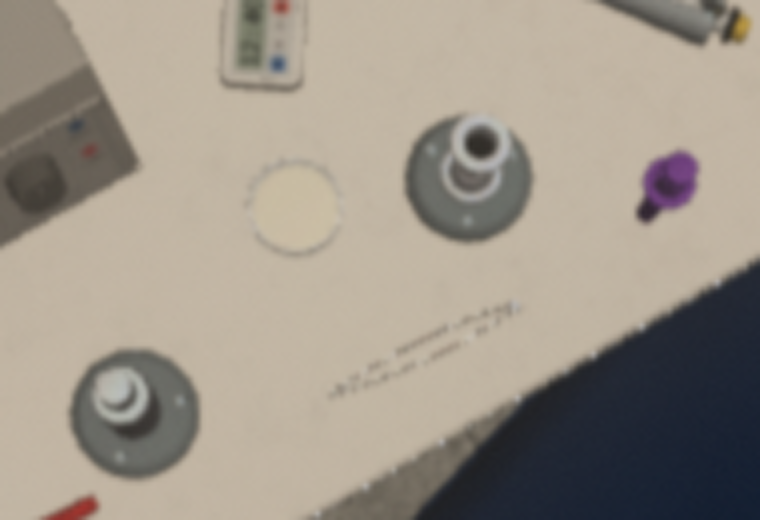

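The candidates for the rod are brown (side 380,360), blue (424,370), purple (320,175) and steel-grey (360,250). The steel one sits in the grey stand and isn't an excluded colour, and the crop confirms this. The column is at side (304,200), top (358,200), with its plugs visible. Next I localise both.

```bash
cat > h.py <<'E'
import numpy as np,cv2
from plant import arm
C={n:arm.camera_params(n) for n in("side","top")}
def cloud(n,d):
    c=C[n];V=np.array(c['view']);v,u=np.mgrid[0:480,0:640]
    P=np.stack([(u-c['cx'])/c['fx']*d,(v-c['cy'])/c['fy']*d,d],-1)
    return (P-V[:3,3])@V[:3,:3]
def ray(n,u,v,z):
    c=C[n];V=np.array(c['view']);o=-V[:3,:3].T@V[:3,3]
    r=V[:3,:3].T@np.array([(u-c['cx'])/c['fx'],(v-c['cy'])/c['fy'],1.]);return o+r*(z-o[2])/r[2]
def proj(n,p):
    c=C[n];V=np.array(c['view']);q=V[:3,:3]@np.asarray(p)+V[:3,3];return q[0]/q[2]*c['fx']+c['cx'],q[1]/q[2]*c['fy']+c['cy']
E
python3 - <<'E'
from h import *
# centre pixels from crops /4+offset
print('mouth top',ray('top',240+480/4,160+143/4,.12),'side',ray('side',270+131/4,170+87/4,.12))
print('stand/rod: guard top',ray('top',240+121/4,160+394/4,.125),'handletop',ray('top',240+116/4,160+387/4,.17))
print('handletop side',ray('side',270+362/4,170+295/4,.17),'guard side',ray('side',270+361/4,170+368/4,.125))
for n in("top","side"):
    W=cloud(n,np.load(f"pics/{n}0d.npy"))
    for nm,g in(("col",(.43,-.06)),("stand",None)):
        pass
    m=(W[...,2]>.1)&(W[...,2]<.2)&(abs(W[...,0]-.5)<.25)&(abs(W[...,1]+.0)<.3)
    k,l,st,ce=cv2.connectedComponentsWithStats(m.astype(np.uint8))
    for i in range(1,k):
        if st[i,4]>20: q=W[l==i]; print(n,st[i],q.min(0).round(3),q.max(0).round(3))
# feet circles
t=cv2.imread("pics/top0.png");h=cv2.cvtColor(t,cv2.COLOR_BGR2GRAY)
for x,y in((357,204),(273,263)):
    r=h[y-26:y+26,x-26:x+26];m=(r<150).astype(np.uint8)
    cs=max(cv2.findContours(m,0,1)[0],key=cv2.contourArea);(a,b),rr=cv2.minEnclosingCircle(cs);print('foot',a+x-26,b+y-26,rr,ray('top',a+x-26,b+y-26,0.008))
E
```

```text
mouth top [ 0.64129929 -0.01005607  0.12      ] side [ 0.6405337  -0.00375502  0.12      ]
stand/rod: guard top [0.49544871 0.19625985 0.125     ] handletop [0.49483629 0.19550908 0.17      ]
handletop side [0.49421471 0.2017617  0.17      ] guard side [0.49328504 0.20366715 0.125     ]
top [ 221  181   54   48 1279] [0.568 0.19  0.1  ] [0.66 0.3  0.2 ]
top [352 188  16  16 159] [ 0.626 -0.027  0.1  ] [0.66  0.008 0.126]
top [401 198  14  14 147] [ 0.607 -0.135  0.1  ] [ 0.637 -0.106  0.153]
top [263 252  15  15 179] [0.48  0.181 0.101] [0.511 0.213 0.174]
side [313 150  14  24 221] [ 0.606 -0.129  0.1  ] [ 0.638 -0.1    0.153]
side [295 186  16  16 201] [ 0.624 -0.028  0.1  ] [0.659 0.012 0.123]
side [273 229  39  69 295] [0.574 0.204 0.108] [0.655 0.3   0.2  ]
side [351 240  18  37 485] [0.478 0.19  0.1  ] [0.511 0.22  0.172]
foot 356.47946548461914 204.1139621734619 16.271556854248047 [ 0.64293059 -0.00885728  0.008     ]
foot 273.25190925598145 262.9694652557373 16.532148361206055 [0.49603946 0.19796168 0.008     ]
```

Run:
```python
from h import *
W=cloud("top",np.load("pics/top0d.npy"))
np.set_printoptions(suppress=True,precision=3)
for x in np.arange(.40,.95,.04):
    row=[]
    for y in np.arange(-.2,.45,.04):
        m=(abs(W[...,0]-x)<.02)&(abs(W[...,1]-y)<.02)
        row.append('%5.2f'%W[...,2][m].max() if m.any() else '  -  ')
    print('%.2f'%x,*row)
```

```text
0.40 -0.24 -0.24 -0.24 -0.25 -0.24 -0.25 -0.27 -0.72  0.01  0.01  0.01  0.01  0.02  0.02  0.01  0.14  0.01
0.44 -0.24 -0.24 -0.24 -0.25 -0.25 -0.26  0.01  0.01  0.01  0.01  0.02  0.02  0.01  0.01  0.01  0.15  0.01
0.48 -0.24 -0.24 -0.25 -0.25 -0.00  0.01  0.01  0.01  0.01  0.02  0.17  0.02  0.01  0.01  0.01  0.11  0.12
0.52 -0.24 -0.25 -0.25  0.01  0.01  0.01  0.01  0.01  0.01  0.02  0.17  0.02  0.01  0.01  0.15  0.20  0.22
0.56 -0.25  0.00  0.01  0.01  0.01  0.01  0.01  0.01  0.01  0.01  0.01  0.01  0.13  0.19  0.22  0.22  0.22
0.60  0.01  0.01  0.15  0.01  0.02  0.02  0.01  0.02  0.02  0.01  0.12  0.18  0.22  0.22  0.25  0.25  0.22
0.64  0.01  0.01  0.15  0.01  0.12  0.13  0.02  0.02  0.02  0.01  0.21  0.23  0.25  0.26  0.25  0.22  0.22
0.68  0.01  0.01  0.01  0.01  0.02  0.12  0.02  0.01  0.01  0.01  0.22  0.23  0.24  0.22  0.23  0.22  0.56
0.72  0.03  0.06  0.03  0.01  0.01  0.01  0.01  0.02  0.03  0.02  0.01  0.23  0.23  0.23  0.56  0.56  0.56
0.76  0.07  0.07  0.04  0.04  0.02  0.01  0.01  0.02  0.02  0.02  0.01  0.22  0.56  0.56  0.56  0.56  0.56
0.80  0.07  0.01  0.02  0.03  0.02  0.02  0.01  0.01  0.01  0.12  0.56  0.56  0.56  0.56  0.56  0.56  0.56
0.84  0.03  0.03  0.03  0.01  0.01  0.01  0.01  0.01  0.01  0.56  0.56  0.56  0.56  0.56  0.56  0.56  0.56
0.88  0.03  0.03  0.03  0.03  0.01  0.01  0.01  0.55  0.56  0.56  0.56  0.56  0.56  0.56  0.56  0.56  0.56
0.92  0.03  0.03  0.03  0.38  0.38  0.01  0.01  0.53  0.01  0.09  0.09  0.09  0.09  0.01  0.22   -     -
```

Run:
```python
from h import *
W=cloud("top",np.load("pics/top0d.npy"));S=cloud("side",np.load("pics/side0d.npy"))
W=np.concatenate([W.reshape(-1,3),S.reshape(-1,3)])
for x in np.arange(.16,.60,.04):
    row=[]
    for y in np.arange(-.64,.25,.05):
        m=(abs(W[...,0]-x)<.02)&(abs(W[...,1]-y)<.025)
        row.append('%5.2f'%W[...,2][m].max() if m.any() else '  -  ')
    print('%.2f'%x,*row)
```

```text
0.16   -     -    0.35  0.35  0.14  0.13  0.13  0.79 -0.02 -0.24  0.01  0.79  0.74  0.63  0.53  0.35  0.01 -0.72
0.20   -   -0.74  0.36  0.35  0.13  0.12  0.71  0.78  0.87  0.89  0.89  0.86  0.75 -0.72 -0.73 -0.73 -0.73 -0.72
0.24  0.32  0.35  0.36  0.35  0.13  0.10 -0.05 -0.24  0.86  0.89  0.89 -0.24 -0.25 -0.73 -0.72 -0.72 -0.72 -0.73
0.28  0.33  0.34  0.13  0.13  0.12 -0.03 -0.23 -0.24 -0.24 -0.24 -0.24 -0.24 -0.24 -0.26 -0.73 -0.72 -0.73 -0.72
0.32 -0.73   -    0.12  0.12  0.04 -0.24 -0.24 -0.24 -0.25 -0.25 -0.24 -0.24 -0.24 -0.24 -0.73 -0.72 -0.72 -0.72
0.36   -    0.06  0.10  0.10 -0.05 -0.24 -0.24 -0.25 -0.25 -0.24 -0.24 -0.24 -0.24 -0.25 -0.30  1.51  0.00  0.01
0.40   -     -    0.07  0.05 -0.24 -0.24 -0.24 -0.25 -0.24 -0.24 -0.24 -0.25 -0.24 -0.25 -0.31  0.01  0.01  0.01
0.44   -     -   -0.28 -0.24 -0.24 -0.24 -0.24 -0.24 -0.24 -0.24 -0.24 -0.25 -0.25 -0.26  0.01  0.01  0.01  0.02
0.48 -0.73   -     -   -0.25 -0.24 -0.24 -0.24 -0.24 -0.24 -0.24 -0.24 -0.25  0.00  0.01  0.01  0.01  0.12  0.17
0.52 -0.72 -0.73   -   -0.29 -0.24 -0.24 -0.24 -0.24 -0.24 -0.24 -0.25  0.01  0.01  0.01  0.01  0.01  0.12  0.17
0.56 -0.72 -0.72   -     -   -0.27 -0.24 -0.24 -0.24 -0.24 -0.25  0.01  0.01  0.01  0.01  0.01  0.01  0.01  0.01
```

```bash
python3 -m creep '0 -3 0 0 0 0 1; 0 -3 0 0 0 0 1; 0 -2.4 0 0 0 0 1; -3 0 2.5 0 0 0 1; -3 0 2.5 0 0 0 1'; python3 -m creep '-3 0 2.5 0 0 0 1; -3 0 2.5 0 0 0 1; -3 0 2.5 0 0 0 1; -3 0 2.5 0 0 0 1; -3 0 2.5 0 0 0 1'
```

```text
t: 0.52
tcp_pos: [0.256, -0.5071, 0.3018]
orientation: [-1.366, 0.925, -0.929]
contact_force: [1.1, 0.0, -0.4]
grip_width: 0.999
t: 0.93
tcp_pos: [0.3163, -0.3186, 0.3003]
orientation: [-1.365, 0.926, -0.925]
contact_force: [1.9, 0.1, 0.5]
grip_width: 1.0
```

```bash
for i in 1; do python3 -m creep '-3 0 2.5 0 0 0 1; -3 0 2.5 0 0 0 1; -3 0 2.5 0 0 0 1; -3 0 2.5 0 0 0 1; -3 0 2.5 0 0 0 1'; done; python3 -m creep '-3 0 2.5 0 0 0 1; -3 0 2.5 0 0 0 1; -3 0 2.5 0 0 0 1; -3 0 2.5 0 0 0 1; -2 0 1.7 0 0 0 1'
cat > d.py <<'E'
import sys
from h import *
from scipy.spatial.transform import Rotation as R
s=arm.read_state();M=R.from_rotvec(s['orientation']).as_matrix()
print('t',s['t'],'p',np.round(s['tcp_pos'],4),'F',np.round(s['contact_force'],2),'T',np.round(s['ft_torque'],2),'g',round(s['grip_width'],4));print(M.round(4).tolist())
if len(sys.argv)>3: print('tool cm',(M.T@(np.array(list(map(float,sys.argv[1:4])))-s['tcp_pos'])*100).round(2))
E
python3 d.py .495 .198 .30
```

```text
t: 1.35
tcp_pos: [0.3767, -0.133, 0.3006]
orientation: [-1.365, 0.925, -0.925]
contact_force: [1.0, -0.5, -0.2]
grip_width: 1.0
t: 1.77
tcp_pos: [0.4339, 0.0414, 0.3005]
orientation: [-1.365, 0.924, -0.924]
contact_force: [0.1, -0.0, -0.3]
grip_width: 1.0
t 1.7667 p [0.4339 0.0414 0.3005] F [ 0.11 -0.01 -0.31] T [ 0.   -0.01  0.02] g 1.0004
[[0.3721, 0.0002, 0.9282], [-0.9282, 0.0005, 0.3721], [-0.0004, -1.0, 0.0004]]
tool cm [-12.26   0.06  11.49]
```

```bash
python3 -m creep '-3 0 2.8 0 0 0 1; -3 0 2.8 0 0 0 1; -3 0 2.8 0 0 0 1; -3.2 0 3 0 0 0 1; 0 0 0 0 0 0 1';python3 -m creep '0 3 0 0 0 0 1; 0 3 0 0 0 0 1; 0 3 0 0 0 0 1; 0 2 0 0 0 0 1; 0 0 0 0 0 0 1'
python3 d.py .495 .1985 .147
python3 - <<'E'
from h import *
ims=[]
for n in("side","top"):
    p,d=arm.get_image(n); p=p[:,:,::-1]; u,v=map(int,proj(n,(.495,.198,.15))); ims.append(cv2.resize(p[v-55:v+55,u-55:u+55],(400,400),interpolation=cv2.INTER_CUBIC))
cv2.imwrite("pics/a1.png",np.hstack(ims))
E
```

```text
t: 2.18
tcp_pos: [0.4954, 0.1976, 0.3003]
orientation: [-1.364, 0.922, -0.922]
contact_force: [-0.3, -0.6, 0.4]
grip_width: 1.002
t: 2.6
tcp_pos: [0.4903, 0.1908, 0.1863]
orientation: [-1.372, 0.93, -0.922]
contact_force: [-0.3, 0.3, -1.1]
grip_width: 1.001
t 2.6 p [0.4903 0.1908 0.1863] F [-0.26  0.26 -1.13] T [-0.    0.01  0.02] g 1.0015
[[0.3708, -0.0079, 0.9287], [-0.9287, -0.0029, 0.3708], [-0.0002, -1.0, -0.0084]]
tool cm [-0.54  3.92  0.76]
```

View pics/a1.png

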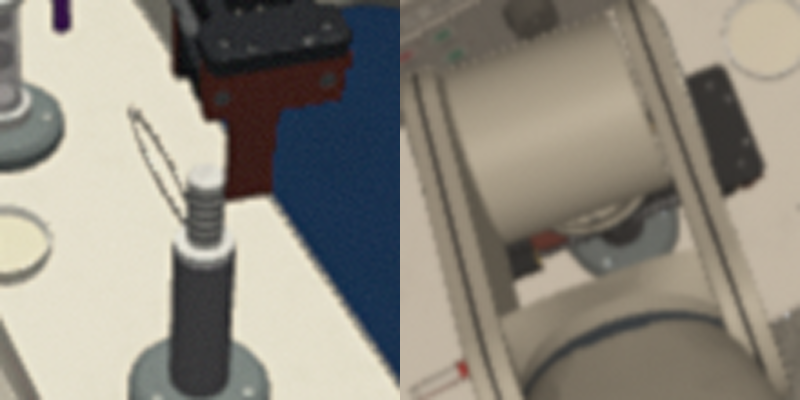

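```bash
python3 d.py .495 .1985 .147
python3 - <<'E'
from h import *
for n in("side","top"):
    V=np.array(C[n]['view']);print(n,-V[:3,:3].T@V[:3,3])
p,d=arm.get_image("side"); cv2.imwrite("pics/a2.png",p[:,:,::-1]);np.save("pics/a2d.npy",d)
x=arm.read_state()['tcp_pos'];print(proj("side",x))
print(arm.read_state()['joint_pos'])
E
```

```text
t 2.7 p [0.4932 0.1918 0.1904] F [-0.12  0.41  0.31] T [ 0.01  0.02 -0.01] g 0.9979
[[0.3706, -0.0016, 0.9288], [-0.9288, -0.0006, 0.3706], [-0.0, -1.0, -0.0017]]
tool cm [-0.56  4.34  0.43]
side [0.4364836  0.97172276 0.87977188]
top [0.35721334 0.0874439  1.51035895]
(np.float64(361.4234060685731), np.float64(231.54868450871678))
[ 3.48384590e-01  3.17096568e-01  1.86056775e+00 -1.68101136e-05
  9.63080266e-01  1.53954808e+00]
```

View pics/a2.png

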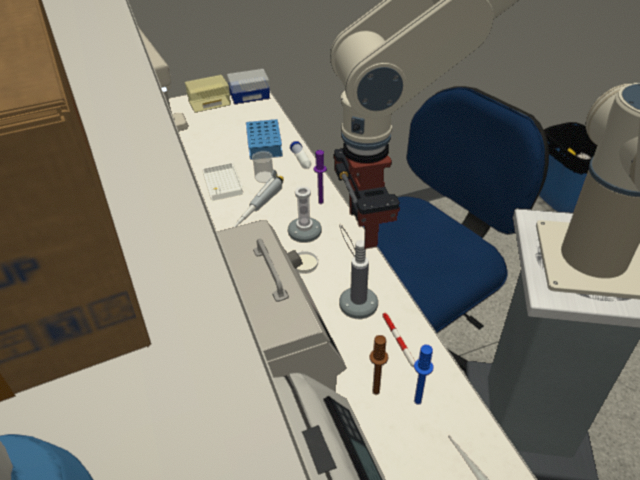

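Run:
```python
from h import *
p=cv2.imread("pics/a2.png");d=np.load("pics/a2d.npy");W=cloud("side",d)
for v in range(150,250,6): print(v,[tuple(W[v,u].round(3)) for u in (355,365,375,385)])
cv2.imwrite("pics/a2c.png",cv2.resize(p[130:260,310:430],None,fx=4.5,fy=4.5,interpolation=2))
```

```text
150 [(np.float64(0.507), np.float64(0.222), np.float64(0.386)), (np.float64(0.491), np.float64(0.228), np.float64(0.391)), (np.float64(0.476), np.float64(0.219), np.float64(0.387)), (np.float64(0.461), np.float64(0.2), np.float64(0.375))]
156 [(np.float64(0.506), np.float64(0.223), np.float64(0.375)), (np.float64(0.49), np.float64(0.225), np.float64(0.378)), (np.float64(0.475), np.float64(0.217), np.float64(0.374)), (np.float64(0.46), np.float64(0.21), np.float64(0.371))]
162 [(np.float64(0.506), np.float64(0.227), np.float64(0.367)), (np.float64(0.49), np.float64(0.229), np.float64(0.37)), (np.float64(0.474), np.float64(0.222), np.float64(0.367)), (np.float64(0.459), np.float64(0.22), np.float64(0.366))]
168 [(np.float64(0.504), np.float64(0.239), np.float64(0.364)), (np.float64(0.489), np.float64(0.233), np.float64(0.361)), (np.float64(0.474), np.float64(0.227), np.float64(0.358)), (np.float64(0.494), np.float64(-1.015), np.float64(-0.508))]
174 [(np.float64(0.506), np.float64(0.213), np.float64(0.334)), (np.float64(0.489), np.float64(0.232), np.float64(0.349)), (np.float64(0.473),
[... 2287 characters left out ...]
.float64(-0.015), np.float64(-0.001)), (np.float64(0.484), np.float64(0.246), np.float64(0.234)), (np.float64(0.467), np.float64(0.24), np.float64(0.231)), (np.float64(0.46), np.float64(-0.314), np.float64(-0.257))]
240 [(np.float64(0.522), np.float64(0.006), np.float64(-0.0)), (np.float64(0.483), np.float64(0.245), np.float64(0.219)), (np.float64(0.467), np.float64(0.239), np.float64(0.216)), (np.float64(0.459), np.float64(-0.287), np.float64(-0.257))]
246 [(np.float64(0.504), np.float64(0.204), np.float64(0.165)), (np.float64(0.483), np.float64(0.246), np.float64(0.207)), (np.float64(0.466), np.float64(0.238), np.float64(0.201)), (np.float64(0.457), np.float64(-0.263), np.float64(-0.259))]
```

View pics/a2c.png

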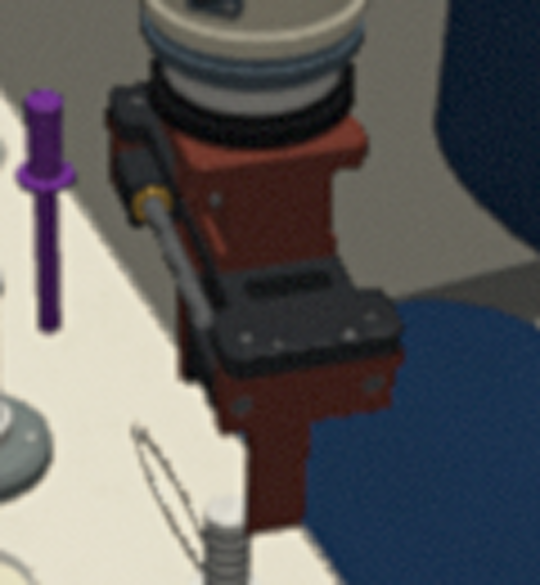

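```bash
python3 d.py .495 .1985 .147
python3 - <<'E'
from h import *
x=np.array([.4932,.1918,.1904]);xt=np.array([.3706,-.9288,0]);zt=np.array([.9288,.3706,0])
for k in(.171,.19,.20):
  for s in(-.01,.01):
    q=x-xt*.0575+zt*s;q[2]=k;print(k,s,proj("side",q))
E
```

```text
t 2.75 p [0.4941 0.1921 0.1915] F [ 0.32 -0.41  0.25] T [-0.05  0.   -0.08] g 0.9953
[[0.3706, 0.0008, 0.9288], [-0.9288, 0.0003, 0.3706], [0.0, -1.0, 0.0008]]
tool cm [-0.56  4.45  0.32]
0.171 -0.01 (np.float64(375.99943889492334), np.float64(259.8973977004967))
0.171 0.01 (np.float64(365.1952777082196), np.float64(261.83421836874896))
0.19 -0.01 (np.float64(376.4857699370766), np.float64(252.14653040744653))
0.19 0.01 (np.float64(365.54625431155057), np.float64(254.0828528133893))
0.2 -0.01 (np.float64(376.7467020068201), np.float64(247.98794362234602))
0.2 0.01 (np.float64(365.7345760839617), np.float64(249.92374110583265))
```

Run:
```python
from h import *
x=np.array([.2315,-.5799,.2158]);xt=np.array([.371,-.929,0]);zt=np.array([.929,.371,0])
p=cv2.imread("pics/side0.png")
c=cv2.resize(p[0:70,450:540],None,fx=8,fy=8,interpolation=2)
for s in(-1,1):
  for w in(-.01,.01):
    for hgt in(-.019,0,.061):
      q=x+xt*s*.0575+zt*w;q[2]+=hgt;u,v=proj("side",q);print(s,w,hgt,u,v);cv2.circle(c,(int((u-450)*8),int(v*8)),4,(0,255,0) if hgt<0 else (255,0,0),-1)
cv2.imwrite("pics/g0.png",c)
```

```text
-1 -0.01 -0.019 496.36129877880313 63.486503360018986
-1 -0.01 0 497.68152718946953 56.755123446990694
-1 -0.01 0.061 502.0725400050029 34.36689484538749
-1 0.01 -0.019 489.48293434016784 64.35238892819356
-1 0.01 0 490.74868554911154 57.61390320599784
-1 0.01 0.061 494.95882922616386 35.20034131820333
1 -0.01 -0.019 478.083193800201 46.26265669313432
1 -0.01 0 479.190408447627 39.74771690846765
1 -0.01 0.061 482.86609020828513 18.119710637094272
1 0.01 -0.019 471.52596390255314 47.0490728943885
1 0.01 0 472.5836616136745 40.527208796342194
1 0.01 0.061 476.0951981607957 18.87474241124852
```

View pics/g0.png

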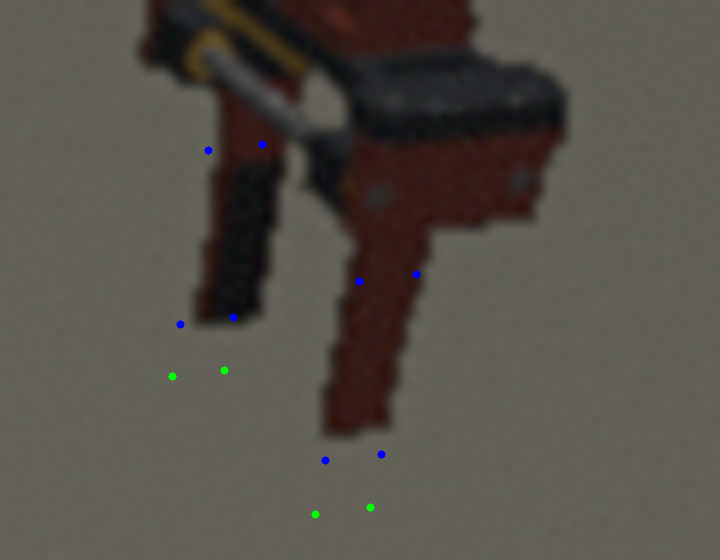

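```bash
python3 -m creep '-0.6 0 0.3 0 0 0 1; 0 1 0 0 0 0 1; 0 1 0 0 0 0 1; 0 1 0 0 0 0 1; 0 0.5 0 0 0 0 1';python3 -m creep '0 0 0 0 0 0 1; 0 0 0 0 0 0 1; 0 0 0 0 0 0 1; 0 0 0 0 0 0 1; 0 0 0 0 0 0 1'
python3 - <<'E'
from h import *
p,d=arm.get_image("side"); p=p[:,:,::-1]
np.save("pics/a3d.npy",d)
cv2.imwrite("pics/a3.png",cv2.resize(p[160:330,300:430],None,fx=3.5,fy=3.5,interpolation=2))
E
python3 d.py .495 .199 .147
```

```text
t: 3.17
tcp_pos: [0.4932, 0.1984, 0.154]
orientation: [-1.367, 0.926, -0.924]
contact_force: [-0.5, -0.6, -0.3]
grip_width: 1.0
t: 3.58
tcp_pos: [0.4944, 0.1988, 0.156]
orientation: [-1.365, 0.925, -0.925]
contact_force: [0.2, 0.4, -0.5]
grip_width: 0.997
t 3.6333 p [0.4943 0.1988 0.1559] F [-0.36  0.36  0.22] T [0.   0.02 0.04] g 1.0023
[[0.3707, 0.0007, 0.9287], [-0.9287, 0.0003, 0.3707], [0.0, -1.0, 0.0007]]
tool cm [0.01 0.89 0.07]
```

View pics/a3.png

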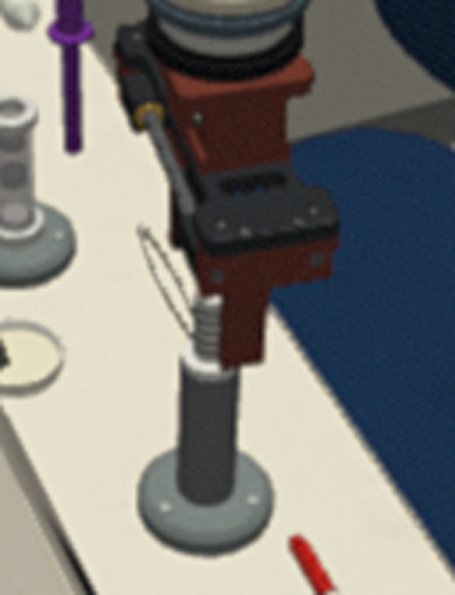

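Run:
```python
from h import *
W=cloud("side",np.load("pics/a3d.npy"))
for v in range(246,272,2): print(v,[W[v,u].round(3).tolist() for u in (358,366,370,374)])
```

```text
246 [[0.498, 0.209, 0.171], [0.481, 0.256, 0.216], [0.474, 0.253, 0.214], [0.467, 0.247, 0.209]]
248 [[0.498, 0.209, 0.166], [0.481, 0.253, 0.209], [0.474, 0.252, 0.208], [0.467, 0.247, 0.204]]
250 [[0.498, 0.211, 0.162], [0.481, 0.252, 0.203], [0.474, 0.25, 0.202], [0.467, 0.25, 0.202]]
252 [[0.498, 0.208, 0.155], [0.48, 0.251, 0.197], [0.474, 0.249, 0.196], [0.467, 0.246, 0.194]]
254 [[0.498, 0.208, 0.149], [0.48, 0.251, 0.193], [0.473, 0.248, 0.19], [0.467, 0.244, 0.188]]
256 [[0.498, 0.208, 0.144], [0.48, 0.249, 0.185], [0.473, 0.247, 0.185], [0.466, 0.245, 0.183]]
258 [[0.498, 0.207, 0.138], [0.48, 0.25, 0.182], [0.473, 0.248, 0.181], [0.466, 0.243, 0.177]]
260 [[0.497, 0.21, 0.136], [0.48, 0.249, 0.176], [0.473, 0.249, 0.177], [0.466, 0.243, 0.171]]
262 [[0.497, 0.208, 0.129], [0.48, 0.248, 0.17], [0.473, 0.247, 0.169], [0.466, 0.244, 0.168]]
264 [[0.497, 0.21, 0.126], [0.48, 0.249, 0.166], [0.473, 0.246, 0.164], [0.472, 0.077, -0.002]]
266 [[0.496, 0.216, 0.126], [0.482, 0.207, 0.119], [0.48, 0.086, -0.0], [0.472, 0.085, -0.0]]
268 [[0.496, 0.215, 0.12], [0.482, 0.207, 0.114], [0.48, 0.093, 0.001], [0.471, 0.091, -0.0]]
270 [[0.496, 0.216, 0.116], [0.481, 0.21, 0.111], [0.479, 0.095, -0.003], [0.471, 0.095, -0.002]]
```

```bash
python3 -m creep '0 0 0 0 0 0 0; 0 0 0 0 0 0 0; 0 0 0 0 0 0 0; 0 0 0 0 0 0 0; 0 0 0 0 0 0 0' 25
python3 - <<'E'
from h import *
p,d=arm.get_image("side"); p=p[:,:,::-1]
W=cloud("side",d)
for v in range(250,276,2): print(v,[W[v,u].round(3).tolist() for u in (358,362,366,370,374)])
cv2.imwrite("pics/a4.png",cv2.resize(p[160:330,300:430],None,fx=3.5,fy=3.5,interpolation=2))
E
python3 d.py .495 .199 .147
```

```text
t: 4.05
tcp_pos: [0.494, 0.1987, 0.1556]
orientation: [-1.365, 0.925, -0.925]
contact_force: [-0.2, -1.0, 0.7]
grip_width: 0.656
250 [[0.498, 0.209, 0.161], [0.489, 0.237, 0.188], [0.482, 0.236, 0.187], [0.475, 0.229, 0.182], [0.476, 0.032, -0.002]]
252 [[0.498, 0.209, 0.155], [0.488, 0.237, 0.183], [0.481, 0.236, 0.182], [0.475, 0.23, 0.178], [0.475, 0.038, -0.003]]
254 [[0.498, 0.209, 0.15], [0.488, 0.235, 0.176], [0.481, 0.237, 0.179], [0.474, 0.232, 0.175], [0.475, 0.048, 0.001]]
256 [[0.498, 0.208, 0.144], [0.488, 0.237, 0.173], [0.481, 0.235, 0.172], [0.474, 0.232, 0.17], [0.474, 0.053, -0.001]]
258 [[0.498, 0.206, 0.138], [0.488, 0.238, 0.17], [0.481, 0.234, 0.166], [0.474, 0.233, 0.166], [0.474, 0.061, 0.001]]
260 [[0.497, 0.209, 0.135], [0.49, 0.208, 0.135], [0.483, 0.196, 0.124], [0.482, 0.068, 0.001], [0.473, 0.065, -0.001]]
262 [[0.497, 0.209, 0.13], [0.49, 0.207, 0.129], [0.483, 0.202, 0.125], [0.481, 0.073, -0.0], [0.473, 0.068, -0.004]]
264 [[0.497, 0.211, 0.127], [0.489, 0.21, 0.126], [0.482, 0.21, 0.127], [0.481, 0.079, -0.001], [0.472, 0.076, -0.002]]
266 [[0.496, 0.215, 0.126], [0.489, 0.214, 0.125], [0.482, 0.208, 0.12], [0.48, 0.089, 0.003], [0.472, 0.085, 0.0]]
268 [[0.496, 0.213, 0.118], [0.489, 0.217, 0.122], [0.482, 0.209, 0.116], [0.48, 0.092, 0.0], [0.471, 0.094, 0.003]]
270 [[0.496, 0.218, 0.117], [0.489, 0.211, 0.112], [0.481, 0.208, 0.109], [0.479, 0.096, -0.003], [0.471, 0.094, -0.003]]
272 [[0.496, 0.219, 0.113], [0.489, 0.212, 0.107], [0.481, 0.208, 0.104], [0.479, 0.105, 0.001], [0.47, 0.103, -0.0]]
274 [[0.496, 0.215, 0.104], [0.488, 0.213, 0.103], [0.481, 0.21, 0.1], [0.478, 0.111, 0.001], [0.47, 0.11, 0.001]]
t 4.1 p [0.4941 0.1987 0.1556] F [-0.48 -0.72  1.28] T [-0.03  0.01 -0.01] g 0.6132
[[0.3707, 0.0, 0.9288], [-0.9288, 0.0, 0.3707], [-0.0, -1.0, 0.0]]
tool cm [0.01 0.86 0.1 ]
```

View pics/a4.png

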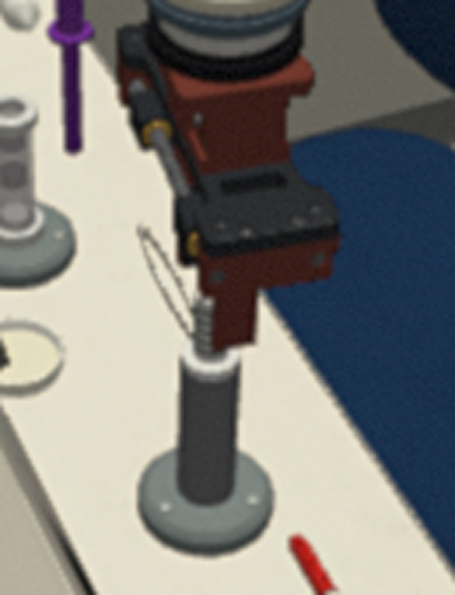

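```bash
python3 -m creep '0 0.5 0 0 0 0 0; 0 0.5 0 0 0 0 0; 0 0.5 0 0 0 0 0; 0 0.5 0 0 0 0 0; 0 0 0 0 0 0 0' 25
python3 - <<'E'
from h import *
p,d=arm.get_image("side"); p=p[:,:,::-1]
W=cloud("side",d)
for v in range(254,280,2): print(v,[W[v,u].round(3).tolist() for u in (362,366,370)])
cv2.imwrite("pics/a5.png",cv2.resize(p[200:300,310:410],None,fx=6,fy=6,interpolation=2))
E
python3 d.py .495 .199 .12
```

```text
t: 4.52
tcp_pos: [0.4932, 0.1984, 0.1342]
orientation: [-1.367, 0.926, -0.924]
contact_force: [0.3, -0.3, 0.2]
grip_width: 0.504
254 [[0.485, 0.283, 0.222], [0.482, 0.229, 0.171], [0.475, 0.225, 0.168]]
256 [[0.488, 0.232, 0.168], [0.482, 0.226, 0.163], [0.474, 0.224, 0.163]]
258 [[0.489, 0.229, 0.16], [0.481, 0.226, 0.159], [0.474, 0.223, 0.156]]
260 [[0.488, 0.227, 0.154], [0.481, 0.226, 0.154], [0.474, 0.225, 0.154]]
262 [[0.488, 0.23, 0.152], [0.481, 0.227, 0.149], [0.474, 0.225, 0.149]]
264 [[0.488, 0.227, 0.144], [0.481, 0.226, 0.143], [0.474, 0.223, 0.141]]
266 [[0.489, 0.212, 0.124], [0.482, 0.209, 0.121], [0.48, 0.085, -0.002]]
268 [[0.489, 0.213, 0.118], [0.482, 0.209, 0.115], [0.48, 0.093, 0.001]]
270 [[0.489, 0.214, 0.114], [0.481, 0.211, 0.112], [0.479, 0.097, -0.001]]
272 [[0.488, 0.215, 0.111], [0.481, 0.208, 0.104], [0.479, 0.103, -0.001]]
274 [[0.488, 0.214, 0.103], [0.481, 0.208, 0.099], [0.478, 0.109, -0.001]]
276 [[0.488, 0.215, 0.1], [0.481, 0.209, 0.094], [0.478, 0.114, -0.002]]
278 [[0.488, 0.214, 0.093], [0.481, 0.206, 0.086], [0.477, 0.121, -0.001]]
t 4.5667 p [0.4935 0.1985 0.1347] F [ 0.07 -1.04 -0.49] T [ 0.05  0.02 -0.05] g 0.5033
[[0.3707, -0.0016, 0.9287], [-0.9287, -0.0006, 0.3707], [-0.0001, -1.0, -0.0017]]
tool cm [0.01 1.47 0.16]
```

View pics/a5.png

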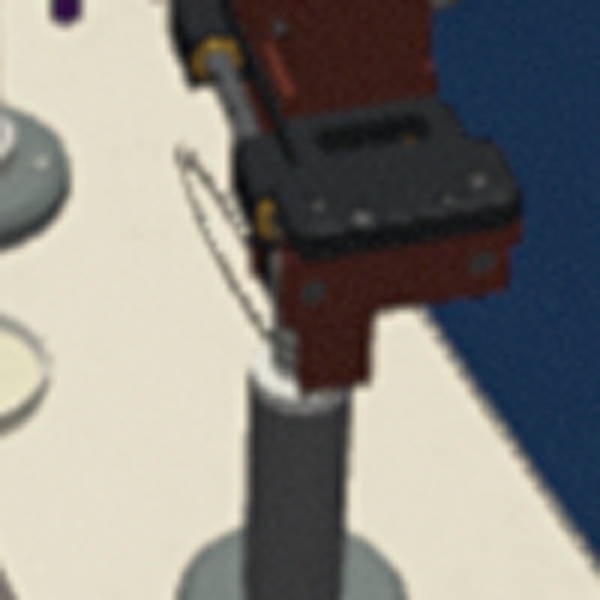

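```bash
python3 -m creep '0 0.3 0.2 0 0 0 0; 0 0.3 0 0 0 0 0; 0 0 0 0 0 0 0; 0 0 0 0 0 0 -0.5; 0 0 0 0 0 0 -0.5' 20
python3 -m creep '0 0 0 0 0 0 -0.5; 0 0 0 0 0 0 -0.5; 0 0 0 0 0 0 -0.6; 0 0 0 0 0 0 -0.6; 0 0 0 0 0 0 -0.6' 20
python3 d.py
```

```text
t: 4.98
tcp_pos: [0.496, 0.1995, 0.1296]
orientation: [-1.365, 0.925, -0.925]
contact_force: [-0.3, -0.1, 0.6]
grip_width: 0.387
t: 5.4
tcp_pos: [0.496, 0.1995, 0.1297]
orientation: [-1.365, 0.925, -0.925]
contact_force: [0.2, -0.9, 1.8]
grip_width: 0.221
t 5.4 p [0.496  0.1995 0.1297] F [ 0.24 -0.86  1.76] T [-0.05  0.03 -0.01] g 0.2214
[[0.3707, 0.0002, 0.9287], [-0.9287, 0.0001, 0.3707], [0.0, -1.0, 0.0002]]
```

```bash
python3 -m creep '0 0 0 0 0 0 -1; 0 0 0 0 0 0 -1; 0 0 0 0 0 0 -1; 0 0 0 0 0 0 -1; 0 0 0 0 0 0 -1' 50
python3 d.py
python3 - <<'E'
from h import *
p,d=arm.get_image("side"); p=p[:,:,::-1]
cv2.imwrite("pics/a6.png",cv2.resize(p[200:300,310:410],None,fx=6,fy=6,interpolation=2))
E
```

```text
t: 5.82
tcp_pos: [0.496, 0.1995, 0.1297]
orientation: [-1.365, 0.925, -0.925]
contact_force: [-1.8, -1.4, 2.9]
grip_width: 0.221
t 5.8167 p [0.496  0.1995 0.1297] F [-1.78 -1.44  2.88] T [-0.14  0.08 -0.01] g 0.2208
[[0.3708, 0.0002, 0.9287], [-0.9287, 0.0, 0.3708], [0.0001, -1.0, 0.0002]]
```

View pics/a6.png

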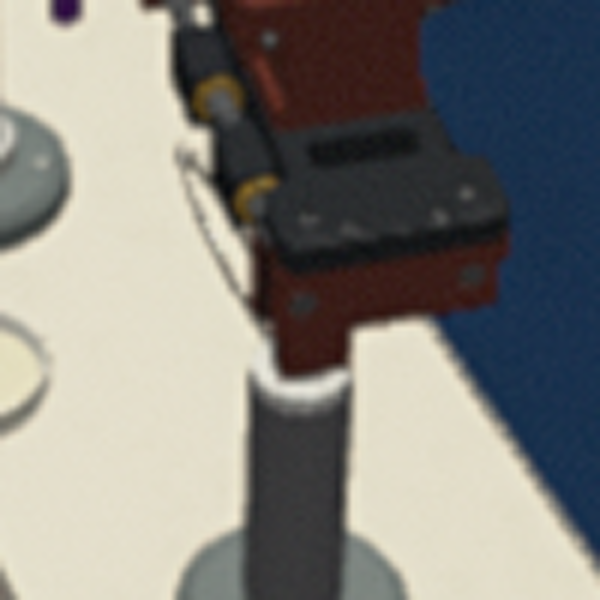

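```bash
python3 -m creep '0 -0.5 0 0 0 0 -1; 0 -1 0 0 0 0 -1; 0 -1 0 0 0 0 -1; 0 -1.5 0 0 0 0 -1; 0 -1.5 0 0 0 0 -1'; python3 -m creep '0 -1.5 0 0 0 0 -1; 0 -1.5 0 0 0 0 -1; 0 -2 0 0 0 0 -1; 0 -2 0 0 0 0 -1; 0 0 0 0 0 0 -1'
python3 d.py
python3 - <<'E'
from h import *
p,d=arm.get_image("side"); p=p[:,:,::-1]
cv2.imwrite("pics/a7.png",cv2.resize(p[140:290,280:420],None,fx=4,fy=4,interpolation=2))
E
```

```text
t: 6.28
tcp_pos: [0.4958, 0.1995, 0.1858]
orientation: [-1.365, 0.925, -0.925]
contact_force: [-0.0, 0.3, -0.9]
grip_width: 0.222
t: 6.7
tcp_pos: [0.4981, 0.2004, 0.2593]
orientation: [-1.359, 0.921, -0.928]
contact_force: [0.8, -0.3, -1.2]
grip_width: 0.221
t 6.7 p [0.4981 0.2004 0.2593] F [ 0.79 -0.28 -1.18] T [-0.01 -0.05  0.02] g 0.2215
[[0.3708, 0.0071, 0.9287], [-0.9287, 0.0028, 0.3708], [0.0001, -1.0, 0.0076]]
```

View pics/a7.png

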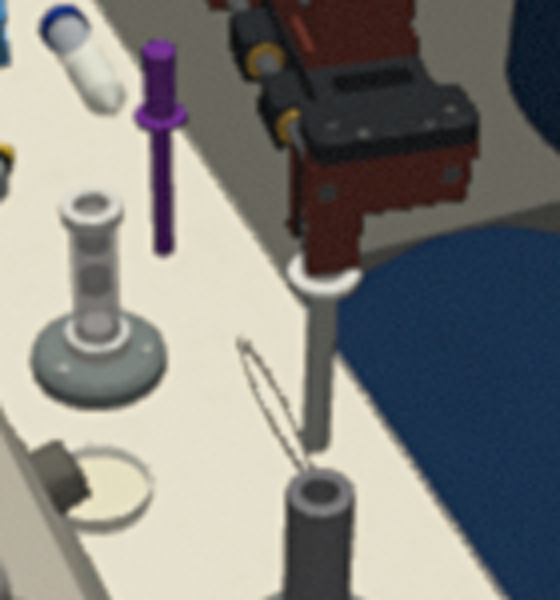

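```bash
python3 d.py .6428 -.0073 .258; python3 -m creep '2.5 0 0.6 0 0 0 -1; 2.5 0 0.6 0 0 0 -1; 2.5 0 0.6 0 0 0 -1; 2.5 0 0.6 0 0 0 -1; 2.5 0 0.6 0 0 0 -1'; python3 -m creep '2.5 0 0.6 0 0 0 -1; 2.5 0 0.6 0 0 0 -1; 2.5 0 0.6 0 0 0 -1; 2.5 0 0.6 0 0 0 -1; 0 0 0 0 0 0 -1';python3 d.py .6428 -.0073 .258
```

```text
t 6.75 p [0.4973 0.2    0.2573] F [ 0.13  0.56 -1.16] T [-0.04 -0.01 -0.06] g 0.2185
[[0.3707, 0.005, 0.9287], [-0.9288, 0.002, 0.3707], [0.0, -1.0, 0.0054]]
tool cm [24.65 -0.04  5.83]
t: 7.17
tcp_pos: [0.5699, 0.0934, 0.2534]
orientation: [-1.367, 0.926, -0.924]
contact_force: [-0.5, 0.6, -1.6]
grip_width: 0.217
t: 7.58
tcp_pos: [0.631, 0.0071, 0.2532]
orientation: [-1.365, 0.927, -0.928]
contact_force: [0.2, 0.5, -2.0]
grip_width: 0.219
t 7.5833 p [0.631  0.0071 0.2532] F [ 0.19  0.52 -1.96] T [ 0.01 -0.01 -0.03] g 0.2188
[[0.3682, -0.0002, 0.9298], [-0.9298, -0.0012, 0.3682], [0.001, -1.0, -0.0006]]
tool cm [ 1.77 -0.48  0.56]
```

```bash
python3 -m creep '1.75 0 0.6 0 0 0 -1; 0 0 0 0 0 0 -1; 0 0 0 0 0 0 -1; 0 0 0 0 0 0 -1; 0 0 0 0 0 0 -1';python3 d.py .6428 -.0073 .258
python3 - <<'E'
from h import *
ims=[]
for n in("side","top"):
    p,d=arm.get_image(n);np.save(f"pics/b_{n}.npy",p);np.save(f"pics/b_{n}d.npy",d); p=p[:,:,::-1]; u,v=map(int,proj(n,(.642,-.007,.13)));print(u,v); ims.append(cv2.resize(p[v-40:v+40,u-40:u+40],(400,400),interpolation=2))
cv2.imwrite("pics/b1.png",np.hstack(ims))
E
```

```text
t: 8.0
tcp_pos: [0.6407, -0.0026, 0.2542]
orientation: [-1.366, 0.925, -0.924]
contact_force: [0.9, -0.9, -1.1]
grip_width: 0.222
t 8.0 p [ 0.6407 -0.0026  0.2542] F [ 0.92 -0.94 -1.12] T [-0.    0.03  0.01] g 0.2221
[[0.3713, -0.001, 0.9285], [-0.9285, 0.0002, 0.3713], [-0.0006, -1.0, -0.0009]]
tool cm [ 0.51 -0.38  0.02]
302 187
358 194
```

View pics/b1.png

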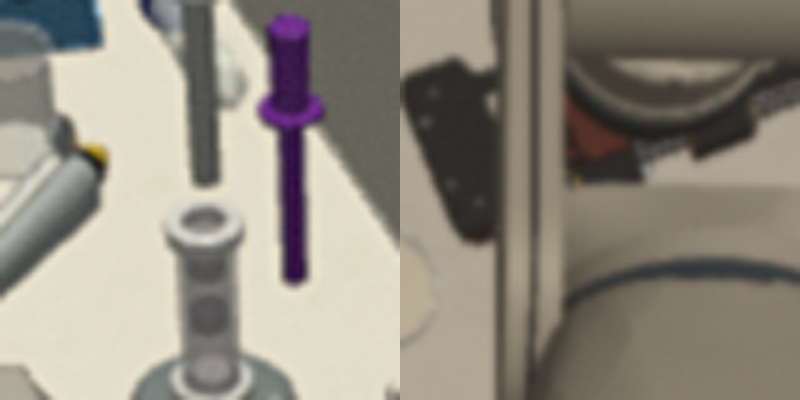

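Run:
```python
from h import *
p=np.load("pics/b_side.npy")[:,:,::-1]
x0,y0=282,160
c=cv2.resize(p[y0:y0+60,x0:x0+40],None,fx=10,fy=10,interpolation=2)
cv2.imwrite("pics/b2.png",c)
g=cv2.cvtColor(p,cv2.COLOR_BGR2GRAY)
for v in range(176,200): print(v,g[v,290:316].tolist())
```

```text
176 [221, 222, 221, 221, 221, 221, 221, 223, 221, 175, 108, 83, 84, 83, 72, 117, 203, 224, 222, 219, 220, 220, 221, 219, 221, 226]
177 [220, 221, 220, 220, 220, 221, 221, 223, 223, 189, 116, 82, 83, 84, 75, 106, 187, 220, 221, 221, 220, 220, 220, 220, 220, 225]
178 [220, 221, 220, 221, 221, 222, 220, 222, 223, 191, 118, 84, 83, 82, 76, 106, 184, 221, 222, 221, 220, 220, 221, 220, 220, 224]
179 [220, 221, 221, 221, 220, 220, 220, 222, 222, 190, 119, 85, 85, 83, 76, 105, 183, 221, 222, 221, 220, 221, 220, 220, 221, 223]
180 [220, 219, 221, 219, 220, 220, 221, 221, 223, 196, 124, 81, 85, 82, 76, 105, 182, 219, 222, 222, 220, 220, 221, 220, 222, 224]
181 [220, 221, 219, 219, 220, 220, 220, 221, 226, 211, 134, 83, 83, 81, 72, 101, 179, 219, 223, 221, 220, 220, 220, 219, 221, 224]
182 [220, 220, 220, 218, 219, 217, 220, 221, 224, 213, 140, 82, 79, 78, 74, 102, 178, 219, 222, 221, 221, 221, 221, 219, 221, 224]
183 [220, 219, 217, 218, 217, 217, 219, 220, 223, 216, 159, 108, 87, 88, 102, 132, 191, 219, 221, 222, 221, 221, 220, 221, 221, 224]
184 [219, 219, 218, 218, 218, 218, 218, 220, 222, 
[... 1393 characters left out ...]
155, 123, 147, 209, 222, 222, 222, 223]
195 [220, 220, 220, 222, 215, 155, 112, 115, 148, 177, 185, 189, 198, 204, 194, 174, 152, 123, 106, 117, 169, 214, 222, 222, 219, 223]
196 [221, 221, 220, 222, 218, 183, 134, 104, 107, 121, 124, 126, 130, 132, 131, 118, 108, 102, 106, 151, 204, 222, 221, 221, 221, 221]
197 [221, 221, 221, 221, 223, 215, 179, 126, 102, 100, 101, 101, 101, 102, 102, 99, 96, 106, 125, 173, 216, 222, 221, 222, 221, 223]
198 [221, 221, 221, 221, 223, 225, 212, 155, 117, 100, 98, 101, 103, 103, 99, 95, 95, 113, 136, 181, 219, 223, 221, 221, 221, 222]
199 [221, 220, 220, 221, 220, 224, 216, 163, 125, 97, 89, 88, 93, 92, 89, 87, 88, 112, 138, 180, 217, 223, 221, 221, 222, 222]
```

View pics/b2.png

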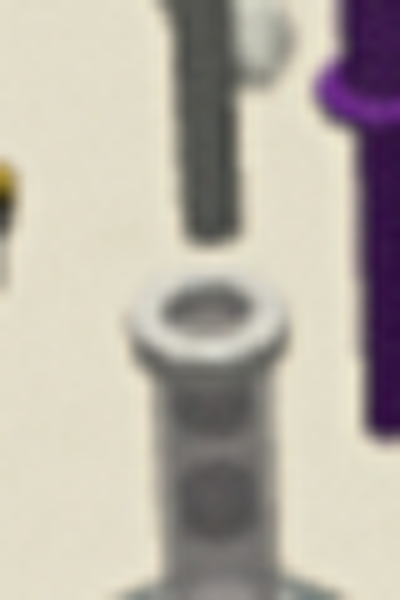

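Run:
```python
from h import *
m=ray('side',302.3,191.3,.12)
for z in(.140,.1445,.149): 
  t=ray('side',303.0,182.1,z); print(z,t,(t-m).round(4))
print(m)
W=cloud("side",np.load("pics/b_sided.npy"))
for v in (172,176,180,182): print(v,[W[v,u].round(3).tolist() for u in (301,302,303,304)])
for v in (188,190,192,194): print(v,[W[v,u].round(3).tolist() for u in (295,296,302,308,309)])
```

```text
0.14 [ 0.64065441 -0.01222532  0.14      ] [-0.0011 -0.007   0.02  ]
0.1445 [ 0.63941245 -0.00624001  0.1445    ] [-0.0024 -0.001   0.0245]
0.149 [ 6.38170485e-01 -2.54698484e-04  1.49000000e-01] [-0.0036  0.005   0.029 ]
[ 0.64179893 -0.00522981  0.12      ]
172 [[0.64, 0.004, 0.179], [0.639, 0.003, 0.178], [0.636, 0.003, 0.178], [0.635, 0.001, 0.177]]
176 [[0.641, 0.003, 0.167], [0.638, 0.008, 0.171], [0.637, 0.002, 0.167], [0.635, 0.004, 0.168]]
180 [[0.641, 0.004, 0.158], [0.639, 0.006, 0.159], [0.637, 0.004, 0.158], [0.635, 0.004, 0.158]]
182 [[0.642, 0.002, 0.15], [0.639, 0.004, 0.152], [0.636, 0.008, 0.155], [0.635, 0.005, 0.154]]
188 [[0.696, -0.172, -0.001], [0.693, -0.171, -0.0], [0.645, -0.018, 0.119], [0.632, -0.02, 0.119], [0.66, -0.179, -0.003]]
190 [[0.659, -0.011, 0.117], [0.657, -0.009, 0.119], [0.644, -0.015, 0.116], [0.631, -0.016, 0.117], [0.628, -0.012, 0.12]]
192 [[0.658, -0.002, 0.119], [0.655, -0.001, 0.12], [0.644, -0.014, 0.111], [0.629, -0.004, 0.12], [0.626, -0.002, 0.122]]
194 [[0.657, 0.001, 0.116], [0.655, 0.002, 0.116], [0.64, 0.007, 0.122], [0.628, 0.002, 0.119], [0.626, -0.001, 0.117]]
```

```bash
python3 - <<'E'
from h import *
a=np.array(proj('side',(.64,-.004,.15)));b=np.array(proj('side',(.64,-.004,.19)));print(a,b,(a-b)[0]/(a-b)[1])
g=cv2.cvtColor(np.load("pics/b_side.npy"),cv2.COLOR_RGB2GRAY).astype(float)
vs=[];cs=[]
for v in range(162,182):
    w=np.clip(215-g[v,292:308],0,None); w[w<30]=0; print(v,round((w*np.arange(292,308)).sum()/w.sum(),2),end=' ')
E
python3 d.py .643 -.007 .2345
```

```text
[302.44903789 180.63627444] [301.67372106 165.31189517] 0.050593685917978595
162 302.07 163 302.0 164 302.21 165 302.46 166 302.68 167 302.86 168 302.76 169 302.12 170 302.1 171 302.18 172 302.26 173 302.27 174 302.27 175 302.27 176 302.31 177 302.55 178 302.7 179 302.71 180 302.72 181 302.79 t 8.1 p [ 0.641  -0.0027  0.2545] F [ 0.27  1.17 -0.69] T [-0.06  0.01  0.01] g 0.2197
[[0.3715, -0.0003, 0.9284], [-0.9284, 0.0001, 0.3715], [-0.0003, -1.0, -0.0003]]
tool cm [0.47 2.   0.03]
```

```bash
python3 -m creep '0.47 0.4 0.03 0 0 0 -1; 0 0.5 0 0 0 0 -1; 0 0.5 0 0 0 0 -1; 0 0.4 0 0 0 0 -1; 0 0 0 0 0 0 -1'; python3 -m creep '0 0 0 0 0 0 -1; 0 0 0 0 0 0 -1; 0 0 0 0 0 0 -1; 0 0 0 0 0 0 -1; 0 0 0 0 0 0 -1';python3 d.py .643 -.007 .2345
python3 - <<'E'
from h import *
p,d=arm.get_image("side");p=p[:,:,::-1]
np.save("pics/b3.npy",p)
x0,y0=282,160
cv2.imwrite("pics/b3.png",cv2.resize(p[y0:y0+60,x0:x0+40],None,fx=10,fy=10,interpolation=2))
E
```

```text
t: 8.52
tcp_pos: [0.6428, -0.0077, 0.2351]
orientation: [-1.366, 0.927, -0.924]
contact_force: [-0.3, 0.3, -1.6]
grip_width: 0.22
t: 8.93
tcp_pos: [0.6437, -0.0078, 0.2368]
orientation: [-1.365, 0.925, -0.925]
contact_force: [0.2, 0.7, -1.7]
grip_width: 0.221
t 8.9333 p [ 0.6437 -0.0078  0.2368] F [ 0.17  0.74 -1.7 ] T [-0.03 -0.04  0.  ] g 0.2207
[[0.3707, 0.0005, 0.9287], [-0.9287, 0.0, 0.3707], [0.0002, -1.0, 0.0004]]
tool cm [-0.1   0.23 -0.04]
```

View pics/b3.png

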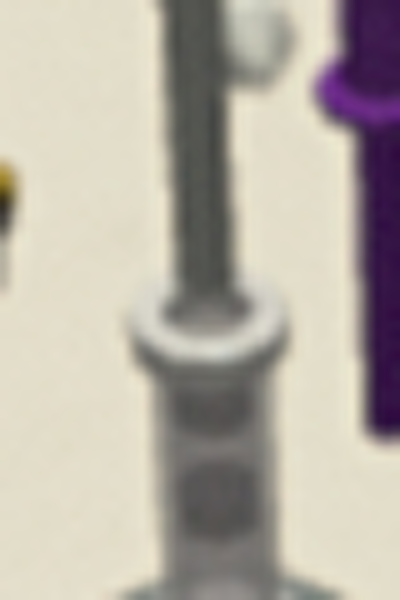

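```bash
python3 - <<'E'
from h import *
from scipy.optimize import least_squares
def fit(Q,r):
    f=least_squares(lambda c:np.hypot(Q[:,0]-c[0],Q[:,1]-c[1])-r,[.642,-.007],loss='soft_l1',f_scale=.002);return f.x.round(4),len(Q),round(float(np.abs(f.fun).mean()),4)
D=[arm.get_image("side")[1] for _ in range(3)]
W=np.concatenate([cloud("side",d).reshape(-1,3) for d in D])
near=np.hypot(W[:,0]-.642,W[:,1]+.006)
rod=W[(W[:,2]>.132)&(W[:,2]<.19)&(near<.014)]
# collar outer side wall: below top face, outside 14.5mm
col=W[(W[:,2]>.112)&(W[:,2]<.118)&(near<.024)&(near>.0155)]
print('rod',fit(rod,.007),rod[:,0].min(),rod[:,0].max());print('collar side',fit(col,.018))
W0=cloud("side",np.load("pics/side0d.npy")).reshape(-1,3);n=np.hypot(W0[:,0]-.642,W0[:,1]+.006)
top=W0[(abs(W0[:,2]-.12)<.004)&(n<.025)];print('top face',top.mean(0),len(top),top.min(0),top.max(0))
for zz in((.104,.118),(.095,.105),(.03,.09)):
  q=W0[(W0[:,2]>zz[0])&(W0[:,2]<zz[1])&(n<.03)];print(zz,fit(q,.018 if zz[0]>.1 else .014))
ft=W0[(W0[:,2]>.004)&(W0[:,2]<.03)&(n<.05)];print('foot',ft.min(0),ft.max(0))
E
python3 d.py .643 -.007 .2345
```

```text
rod (array([ 0.6427, -0.008 ]), 429, 0.0012) 0.6352673395443234 0.6493747299743685
collar side (array([ 0.6421, -0.0075]), 68, 0.0009)
top face [ 0.64178724 -0.00553962  0.11940411] 111 [ 0.62395658 -0.0277114   0.11601668] [0.65855203 0.01229772 0.1230747 ]
(0.104, 0.118) (array([ 0.6463, -0.0044]), 98, 0.0044)
(0.095, 0.105) (array([ 0.6426, -0.0081]), 44, 0.0009)
(0.03, 0.09) (array([ 0.6425, -0.0083]), 269, 0.0013)
foot [ 0.60217379 -0.04419918  0.00401243] [0.6814145  0.03502059 0.02977818]
t 9.1333 p [ 0.6436 -0.0078  0.2367] F [-0.44 -0.11 -1.6 ] T [ 0.04 -0.    0.04] g 0.2205
[[0.3707, 0.0001, 0.9287], [-0.9287, -0.0, 0.3707], [0.0, -1.0, 0.0001]]
tool cm [-0.09  0.22 -0.03]
```

```bash
python3 -m creep '0 0.2 0 0 0 0 -1; 0 0.2 0 0 0 0 -1; 0 0.2 0 0 0 0 -1; 0 0.1 0 0 0 0 -1; 0 0.1 0 0 0 0 -1'; python3 -m creep '0 0.1 0 0 0 0 -1; 0 0.1 0 0 0 0 -1; 0 0.1 0 0 0 0 -1; 0 0.1 0 0 0 0 -1; 0 0 0 0 0 0 -1';python3 d.py .6435 -.0078 .2345
```

```text
t: 9.55
tcp_pos: [0.6434, -0.0077, 0.2282]
orientation: [-1.365, 0.925, -0.925]
contact_force: [-0.4, 0.6, -0.5]
grip_width: 0.223
t: 9.97
tcp_pos: [0.6435, -0.0077, 0.2244]
orientation: [-1.365, 0.925, -0.925]
contact_force: [-0.1, -0.8, -1.0]
grip_width: 0.218
t 9.9667 p [ 0.6435 -0.0077  0.2244] F [-0.09 -0.76 -0.95] T [ 0.01 -0.03 -0.01] g 0.2181
[[0.3708, -0.0003, 0.9287], [-0.9287, 0.0, 0.3708], [-0.0001, -1.0, -0.0003]]
tool cm [ 0.01 -1.01  0.  ]
```

```bash
python3 -m creep '0 0.1 0 0 0 0 -1; 0 0.1 0 0 0 0 -1; 0 0.1 0 0 0 0 -1; 0 0.1 0 0 0 0 -1; 0 0.1 0 0 0 0 -1'; python3 -m creep '0 0.1 0 0 0 0 -1; 0 0.1 0 0 0 0 -1; 0 0.1 0 0 0 0 -1; 0 0.1 0 0 0 0 -1; 0 0.1 0 0 0 0 -1';python3 d.py .6435 -.0078 .2345
```

```text
t: 10.38
tcp_pos: [0.6435, -0.0078, 0.2195]
orientation: [-1.365, 0.925, -0.925]
contact_force: [-0.9, 0.5, -1.8]
grip_width: 0.224
t: 10.8
tcp_pos: [0.6436, -0.0077, 0.2145]
orientation: [-1.365, 0.925, -0.925]
contact_force: [0.7, -0.1, -2.1]
grip_width: 0.215
t 10.8 p [ 0.6436 -0.0077  0.2145] F [ 0.66 -0.07 -2.11] T [-0.02 -0.03  0.04] g 0.2148
[[0.3707, 0.0, 0.9287], [-0.9287, 0.0, 0.3707], [-0.0, -1.0, 0.0]]
tool cm [ 0.   -2.   -0.01]
```

Run:
```python
from h import *
p,d=arm.get_image("side");p=p[:,:,::-1]
x0,y0=282,160
cv2.imwrite("pics/b4.png",cv2.resize(p[y0:y0+60,x0:x0+40],None,fx=10,fy=10,interpolation=2))
```

```text
(no output)
```

View pics/b4.png

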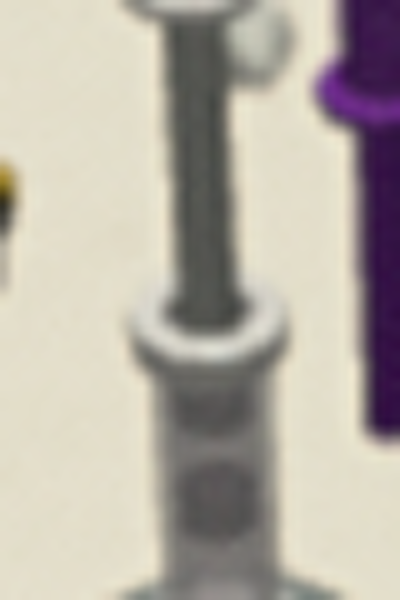

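```bash
for i in 1; do python3 -m creep '0 0.1 0 0 0 0 -1; 0 0.1 0 0 0 0 -1; 0 0.1 0 0 0 0 -1; 0 0.1 0 0 0 0 -1; 0 0.1 0 0 0 0 -1'; done; python3 -m creep '0 0.1 0 0 0 0 -1; 0 0.1 0 0 0 0 -1; 0 0.1 0 0 0 0 -1; 0 0.1 0 0 0 0 -1; 0 0.1 0 0 0 0 -1'; python3 -m creep '0 0.1 0 0 0 0 -1; 0 0.1 0 0 0 0 -1; 0 0.1 0 0 0 0 -1; 0 0.1 0 0 0 0 -1; 0 0.1 0 0 0 0 -1'; python3 d.py .6435 -.0078 .2345
```

```text
t: 11.27
tcp_pos: [0.6437, -0.0078, 0.2097]
orientation: [-1.365, 0.925, -0.925]
contact_force: [-0.4, 0.9, 3.0]
grip_width: 0.217
t: 11.68
tcp_pos: [0.6437, -0.0078, 0.2047]
orientation: [-1.365, 0.925, -0.925]
contact_force: [-0.7, -0.0, 2.0]
grip_width: 0.219
t: 12.1
tcp_pos: [0.6436, -0.0078, 0.1995]
orientation: [-1.365, 0.925, -0.925]
contact_force: [-0.3, -0.3, 2.5]
grip_width: 0.216
t 12.1 p [ 0.6436 -0.0078  0.1995] F [-0.31 -0.34  2.5 ] T [-0.01  0.03  0.02] g 0.2165
[[0.3707, 0.0002, 0.9287], [-0.9287, -0.0001, 0.3707], [0.0001, -1.0, 0.0001]]
tool cm [-0.01 -3.5  -0.01]
```

```bash
python3 -m creep '0 0.1 0 0 0 0 -1; 0 0.1 0 0 0 0 -1; 0 0.1 0 0 0 0 -1; 0 0.1 0 0 0 0 -1; 0 0.1 0 0 0 0 -1'; python3 -m creep '0 0.1 0 0 0 0 -1; 0 0.1 0 0 0 0 -1; 0 0.1 0 0 0 0 -1; 0 0.1 0 0 0 0 -1; 0 0.1 0 0 0 0 -1'; python3 -m creep '0 0.1 0 0 0 0 -1; 0 0.1 0 0 0 0 -1; 0 0.1 0 0 0 0 -1; 0 0.1 0 0 0 0 -1; 0 0.1 0 0 0 0 -1'; python3 -m creep '0 0.1 0 0 0 0 -1; 0 0.1 0 0 0 0 -1; 0 0.1 0 0 0 0 -1; 0 0.1 0 0 0 0 -1; 0 0.1 0 0 0 0 -1';python3 d.py .6435 -.0078 .2345
```

```text
t: 12.52
tcp_pos: [0.6436, -0.0078, 0.1945]
orientation: [-1.365, 0.925, -0.925]
contact_force: [0.7, 0.0, 2.7]
grip_width: 0.219
t: 12.93
tcp_pos: [0.6437, -0.0077, 0.1896]
orientation: [-1.365, 0.925, -0.925]
contact_force: [-0.8, 0.6, 7.1]
grip_width: 0.22
t: 13.35
tcp_pos: [0.6439, -0.0077, 0.1854]
orientation: [-1.365, 0.924, -0.926]
contact_force: [-1.0, -1.0, 8.1]
grip_width: 0.223
t: 13.77
tcp_pos: [0.6439, -0.0077, 0.1803]
orientation: [-1.365, 0.924, -0.926]
contact_force: [-0.9, -0.1, 8.1]
grip_width: 0.222
t 13.7667 p [ 0.6439 -0.0077  0.1803] F [-0.88 -0.14  8.13] T [0.05 0.26 0.03] g 0.222
[[0.3707, 0.0009, 0.9287], [-0.9287, 0.0001, 0.3707], [0.0002, -1.0, 0.0008]]
tool cm [-0.   -5.42 -0.04]
```

Run:
```python
from h import *
p,d=arm.get_image("side");p=p[:,:,::-1]
x0,y0=282,170
cv2.imwrite("pics/b5.png",cv2.resize(p[y0:y0+60,x0:x0+40],None,fx=10,fy=10,interpolation=2))
```

```text
(no output)
```

View pics/b5.png

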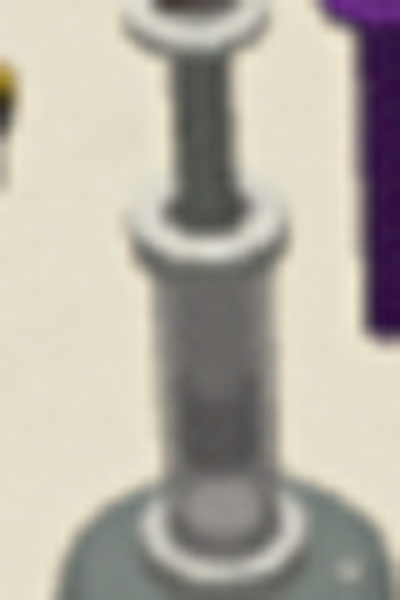

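```bash
python3 -m creep '0 0.1 0 0 0 0 -1; 0 0.1 0 0 0 0 -1; 0 0.1 0 0 0 0 -1; 0 0.1 0 0 0 0 -1; 0 0.1 0 0 0 0 -1'; python3 -m creep '0 0.05 0 0 0 0 -1; 0 0.05 0 0 0 0 -1; 0 0.05 0 0 0 0 -1; 0 0.05 0 0 0 0 -1; 0 0.05 0 0 0 0 -1'; python3 -m creep '0 0.05 0 0 0 0 -1; 0 0.05 0 0 0 0 -1; 0 0.05 0 0 0 0 -1; 0 0.05 0 0 0 0 -1; 0 0.05 0 0 0 0 -1'
```

```text
t: 14.23
tcp_pos: [0.6439, -0.0077, 0.1753]
orientation: [-1.365, 0.924, -0.926]
contact_force: [-1.2, 0.6, 7.4]
grip_width: 0.221
t: 14.65
tcp_pos: [0.6439, -0.0077, 0.1728]
orientation: [-1.365, 0.924, -0.926]
contact_force: [-0.4, -0.3, 6.9]
grip_width: 0.221
t: 15.07
tcp_pos: [0.6439, -0.0077, 0.1703]
orientation: [-1.365, 0.924, -0.926]
contact_force: [-1.2, 0.3, 8.3]
grip_width: 0.215
```

```bash
python3 -m creep '0 0.05 0 0 0 0 -1; 0 0.05 0 0 0 0 -1; 0 0.05 0 0 0 0 -1; 0 0.05 0 0 0 0 -1; 0 0.05 0 0 0 0 -1'; python3 -m creep '0 0.04 0 0 0 0 -1; 0 0.04 0 0 0 0 -1; 0 0.04 0 0 0 0 -1; 0 0.04 0 0 0 0 -1; 0 0.04 0 0 0 0 -1'
```

```text
t: 15.48
tcp_pos: [0.6439, -0.0077, 0.1678]
orientation: [-1.365, 0.924, -0.926]
contact_force: [-0.0, 0.4, 7.5]
grip_width: 0.221
t: 15.9
tcp_pos: [0.6439, -0.0077, 0.1658]
orientation: [-1.365, 0.924, -0.926]
contact_force: [-1.0, -0.9, 7.9]
grip_width: 0.221
```

```bash
python3 -m creep '0 0.04 0 0 0 0 -1; 0 0.04 0 0 0 0 -1; 0 0.04 0 0 0 0 -1; 0 0.04 0 0 0 0 -1; 0 0.04 0 0 0 0 -1'
```

```text
t: 16.32
tcp_pos: [0.6439, -0.0077, 0.1638]
orientation: [-1.365, 0.924, -0.926]
contact_force: [-1.9, -0.3, 7.5]
grip_width: 0.222
```

```bash
python3 d.py
```

```text
t 16.3167 p [ 0.6439 -0.0077  0.1638] F [-1.9  -0.31  7.5 ] T [-0.    0.29 -0.01] g 0.2225
[[0.3707, 0.0009, 0.9287], [-0.9287, 0.0001, 0.3707], [0.0003, -1.0, 0.0008]]
```

```bash
python3 -m creep '0 0.04 0 0 0 0 -1; 0 0.04 0 0 0 0 -1; 0 0.04 0 0 0 0 -1; 0 0.04 0 0 0 0 -1; 0 0.04 0 0 0 0 -1'
```

```text
t: 16.73
tcp_pos: [0.6442, -0.0077, 0.1625]
orientation: [-1.364, 0.924, -0.926]
contact_force: [-1.7, -0.1, 12.7]
grip_width: 0.221
```

```bash
python3 -m creep '0 0.03 0 0 0 0 -1; 0 0.03 0 0 0 0 -1; 0 0.03 0 0 0 0 -1; 0 0 0 0 0 0 -1; 0 0 0 0 0 0 -1'; python3 d.py
```

```text
t: 17.15
tcp_pos: [0.6444, -0.0076, 0.1621]
orientation: [-1.364, 0.924, -0.926]
contact_force: [-1.6, -0.3, 13.3]
grip_width: 0.221
t 17.15 p [ 0.6444 -0.0076  0.1621] F [-1.55 -0.26 13.29] T [ 0.04  0.66 -0.  ] g 0.2207
[[0.3707, 0.002, 0.9288], [-0.9288, 0.0002, 0.3707], [0.0006, -1.0, 0.0019]]
```

```bash
python3 -m creep '0 0.03 0 0 0 0 -1; 0 0.03 0 0 0 0 -1; 0 0.03 0 0 0 0 -1; 0 0 0 0 0 0 -1; 0 0 0 0 0 0 -1'; python3 d.py
```

```text
t: 17.57
tcp_pos: [0.6445, -0.0076, 0.1616]
orientation: [-1.364, 0.923, -0.926]
contact_force: [-3.5, 0.9, 15.9]
grip_width: 0.218
t 17.5667 p [ 0.6445 -0.0076  0.1616] F [-3.54  0.93 15.95] T [0.1  0.85 0.  ] g 0.2181
[[0.3707, 0.0024, 0.9287], [-0.9288, 0.0001, 0.3707], [0.0008, -1.0, 0.0023]]
```

```bash
for i in 1; do python3 -m creep '0 0.01 0 0 0 0 -1; 0 0 0 0 0 0 -1; 0 0 0 0 0 0 -1; 0 0 0 0 0 0 -1; 0 0 0 0 0 0 -1'; done;  python3 -m creep '0 0 0 0 0 0 -1; 0 0 0 0 0 0 -1; 0 0 0 0 0 0 -1; 0 0 0 0 0 0 -1; 0 0 0 0 0 0 -1';  python3 -m creep '0 0 0 0 0 0 -1; 0 0 0 0 0 0 -1; 0 0 0 0 0 0 -1; 0 0 0 0 0 0 -1; 0 0 0 0 0 0 -1'; python3 -m creep '0 0 0 0 0 0 -1; 0 0 0 0 0 0 -1; 0 0 0 0 0 0 -1; 0 0 0 0 0 0 -1; 0 0 0 0 0 0 -1'; python3 d.py
python3 - <<'E'
from h import *
p,d=arm.get_image("side");p=p[:,:,::-1]
x0,y0=282,170
cv2.imwrite("pics/b6.png",cv2.resize(p[y0:y0+60,x0:x0+40],None,fx=10,fy=10,interpolation=2))
E
```

```text
t: 17.98
tcp_pos: [0.6445, -0.0076, 0.1616]
orientation: [-1.364, 0.923, -0.926]
contact_force: [-3.3, 1.2, 16.5]
grip_width: 0.222
t: 18.4
tcp_pos: [0.6446, -0.0076, 0.1616]
orientation: [-1.364, 0.923, -0.927]
contact_force: [-3.3, -0.1, 18.0]
grip_width: 0.222
t: 18.82
tcp_pos: [0.6445, -0.0076, 0.1616]
orientation: [-1.364, 0.923, -0.927]
contact_force: [-3.3, -0.0, 16.9]
grip_width: 0.219
t: 19.23
tcp_pos: [0.6446, -0.0077, 0.1616]
orientation: [-1.364, 0.923, -0.927]
contact_force: [-2.6, 0.2, 16.7]
grip_width: 0.221
t 19.2333 p [ 0.6446 -0.0077  0.1616] F [-2.6   0.2  16.74] T [ 0.15  0.92 -0.03] g 0.2212
[[0.3706, 0.0026, 0.9288], [-0.9288, 0.0002, 0.3706], [0.0008, -1.0, 0.0025]]
```

View pics/b6.png

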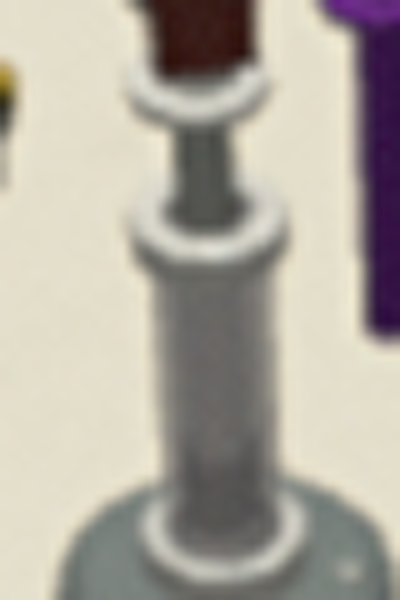

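```bash
python3 -m creep '0 -0.1 0 0 0 0 -1; 0 -0.2 0 0 0 0 -1; 0 -0.5 0 0 0 0 -1; 0 -1 0 0 0 0 -1; 0 -1 0 0 0 0 -1'; python3 -m creep '0 -1.5 0 0 0 0 -1; 0 -1.5 0 0 0 0 -1; 0 -1.5 0 0 0 0 -1; 0 -1.5 0 0 0 0 -1; 0 -1 0 0 0 0 -1'; python3 -m creep '0 0 0 0 0 0 -1; 0 0 0 0 0 0 -1; 0 0 0 0 0 0 -1; 0 0 0 0 0 0 -1; 0 0 0 0 0 0 -1'; python3 d.py .496 .1995 .262
python3 - <<'E'
from h import *
p,d=arm.get_image("side");p=p[:,:,::-1]
x0,y0=272,150
cv2.imwrite("pics/b7.png",cv2.resize(p[y0:y0+90,x0:x0+60],None,fx=6.5,fy=6.5,interpolation=2))
E
```

```text
t: 19.7
tcp_pos: [0.643, -0.0077, 0.1871]
orientation: [-1.366, 0.926, -0.924]
contact_force: [0.7, -0.2, -1.5]
grip_width: 0.221
t: 20.12
tcp_pos: [0.6442, -0.0078, 0.2596]
orientation: [-1.364, 0.923, -0.926]
contact_force: [0.4, 0.2, -1.5]
grip_width: 0.22
t: 20.53
tcp_pos: [0.643, -0.0077, 0.2561]
orientation: [-1.366, 0.926, -0.924]
contact_force: [-0.4, 0.1, -1.6]
grip_width: 0.219
t 20.5333 p [ 0.643  -0.0077  0.2561] F [-0.4   0.09 -1.56] T [ 0.    0.04 -0.04] g 0.2187
[[0.3707, -0.0019, 0.9287], [-0.9288, 0.0001, 0.3707], [-0.0007, -1.0, -0.0017]]
tool cm [-24.7   -0.56  -5.97]
```

View pics/b7.png

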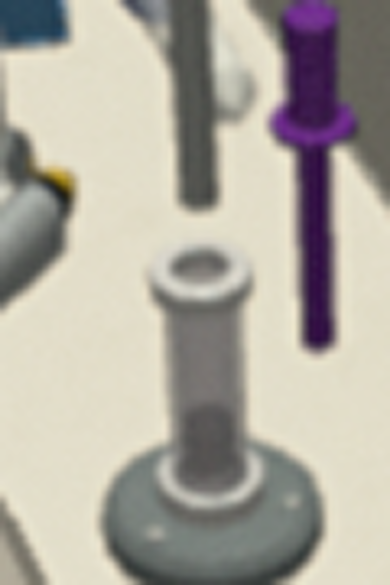

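```bash
python3 -m creep '-2.5 0 -0.6 0 0 0 -1; -2.5 0 -0.6 0 0 0 -1; -2.5 0 -0.6 0 0 0 -1; -2.5 0 -0.6 0 0 0 -1; -2.5 0 -0.6 0 0 0 -1'; python3 -m creep '-2.5 0 -0.6 0 0 0 -1; -2.5 0 -0.6 0 0 0 -1; -2.5 0 -0.6 0 0 0 -1; -2.5 0 -0.6 0 0 0 -1; -2.2 0 -0.6 0 0 0 -1';python3 -m creep '0 0 0 0 0 0 -1; 0 0 0 0 0 0 -1; 0 0 0 0 0 0 -1; 0 0 0 0 0 0 -1; 0 0 0 0 0 0 -1';  python3 d.py .496 .1995 .25
```

```text
t: 21.0
tcp_pos: [0.5684, 0.098, 0.2567]
orientation: [-1.366, 0.926, -0.925]
contact_force: [-0.5, 0.8, -1.3]
grip_width: 0.221
t: 21.42
tcp_pos: [0.4952, 0.2005, 0.2569]
orientation: [-1.366, 0.925, -0.925]
contact_force: [-0.4, 0.0, -1.2]
grip_width: 0.22
t: 21.83
tcp_pos: [0.4968, 0.1987, 0.2571]
orientation: [-1.365, 0.926, -0.926]
contact_force: [-0.3, 0.2, -1.8]
grip_width: 0.22
t 21.8333 p [0.4968 0.1987 0.2571] F [-0.33  0.23 -1.77] T [-0.01  0.02  0.04] g 0.2198
[[0.3697, 0.0, 0.9292], [-0.9292, -0.0001, 0.3697], [0.0001, -1.0, -0.0]]
tool cm [-0.11  0.71 -0.05]
```

```bash
python3 -m creep '-0.1 0.4 -0.05 0 0 0 -1; 0 0.5 0 0 0 0 -1; 0 0.5 0 0 0 0 -1; 0 0.3 0 0 0 0 -1; 0 0 0 0 0 0 -1';python3 -m creep '0 0 0 0 0 0 -1; 0 0 0 0 0 0 -1; 0 0 0 0 0 0 -1; 0 0 0 0 0 0 -1; 0 0 0 0 0 0 -1'
cat > fit.py <<'E'
from h import *
from scipy.optimize import least_squares
def fit(Q,r):
    f=least_squares(lambda c:np.hypot(Q[:,0]-c[0],Q[:,1]-c[1])-r,[.4955,.199],loss='soft_l1',f_scale=.002);return f.x.round(4),len(Q),round(float(np.abs(f.fun).mean()),4)
P=[arm.get_image("side") for _ in range(4)]
W=np.concatenate([cloud("side",d).reshape(-1,3) for _,d in P])
near=np.hypot(W[:,0]-.4955,W[:,1]-.199)
for a,b in((.135,.16),(.16,.19),(.19,.21)):
    print('rod',a,fit(W[(W[:,2]>a)&(W[:,2]<b)&(near<.0125)],.007))
for a,b in((.03,.06),(.06,.09),(.09,.115)): print('stand',a,fit(W[(W[:,2]>a)&(W[:,2]<b)&(near<.022)],.017))
p=P[0][0][:,:,::-1]
cv2.imwrite("pics/c1.png",cv2.resize(p[210:290,335:390],None,fx=7,fy=7,interpolation=2))
E
python3 fit.py; python3 d.py .496 .1995 .238
```

```text
t: 22.25
tcp_pos: [0.4949, 0.1998, 0.239]
orientation: [-1.367, 0.926, -0.924]
contact_force: [-0.0, 0.4, -0.5]
grip_width: 0.219
t: 22.67
tcp_pos: [0.4955, 0.2002, 0.2404]
orientation: [-1.365, 0.925, -0.925]
contact_force: [0.1, 0.9, -2.0]
grip_width: 0.219
rod 0.135 (array([0.4944, 0.1999]), 269, 0.0009)
rod 0.16 (array([0.4945, 0.2   ]), 379, 0.0009)
rod 0.19 (array([0.4945, 0.2002]), 237, 0.001)
stand 0.03 (array([0.4951, 0.1989]), 696, 0.0009)
stand 0.06 (array([0.4951, 0.199 ]), 716, 0.0009)
stand 0.09 (array([0.495 , 0.1996]), 780, 0.0021)
t 22.8667 p [0.4955 0.2002 0.2403] F [ 0.39 -0.11 -1.46] T [ 0.05 -0.01 -0.01] g 0.2202
[[0.3708, 0.0002, 0.9287], [-0.9287, 0.0, 0.3708], [0.0, -1.0, 0.0002]]
tool cm [0.08 0.23 0.03]
```

View pics/c1.png

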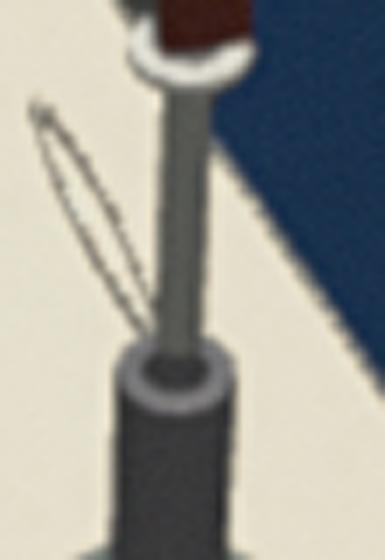

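```bash
python3 -m creep '0.1 0 0.02 0 0 0 -1; 0 0.3 0 0 0 0 -1; 0 0.3 0 0 0 0 -1; 0 0.1 0 0 0 0 -1; 0 0.1 0 0 0 0 -1';python3 -m creep '0 0.1 0 0 0 0 -1; 0 0.1 0 0 0 0 -1; 0 0.1 0 0 0 0 -1; 0 0.1 0 0 0 0 -1; 0 0.1 0 0 0 0 -1'; python3 -m creep '0 0.1 0 0 0 0 -1; 0 0.1 0 0 0 0 -1; 0 0.1 0 0 0 0 -1; 0 0.1 0 0 0 0 -1; 0 0.1 0 0 0 0 -1';python3 d.py
```

```text
t: 23.28
tcp_pos: [0.4958, 0.1992, 0.2318]
orientation: [-1.366, 0.925, -0.925]
contact_force: [-0.3, -0.1, -1.6]
grip_width: 0.217
t: 23.7
tcp_pos: [0.496, 0.1993, 0.2271]
orientation: [-1.365, 0.925, -0.925]
contact_force: [-0.8, 0.1, -1.2]
grip_width: 0.218
t: 24.12
tcp_pos: [0.496, 0.1993, 0.2221]
orientation: [-1.365, 0.925, -0.925]
contact_force: [0.3, -0.3, -1.6]
grip_width: 0.22
t 24.1167 p [0.496  0.1993 0.2221] F [ 0.31 -0.34 -1.55] T [-0.    0.03  0.01] g 0.2199
[[0.3707, 0.0, 0.9288], [-0.9288, 0.0, 0.3707], [-0.0, -1.0, 0.0]]
```

```bash
python3 -m creep '0 0.3 0 0 0 0 -1; 0 0.4 0 0 0 0 -1; 0 0.4 0 0 0 0 -1; 0 0.4 0 0 0 0 -1; 0 0.4 0 0 0 0 -1';python3 -m creep '0 0.4 0 0 0 0 -1; 0 0.4 0 0 0 0 -1; 0 0.4 0 0 0 0 -1; 0 0.4 0 0 0 0 -1; 0 0.4 0 0 0 0 -1'; python3 d.py .496 .1993 .1297
```

```text
t: 24.53
tcp_pos: [0.4959, 0.1992, 0.2026]
orientation: [-1.366, 0.925, -0.925]
contact_force: [-0.6, -0.3, -0.5]
grip_width: 0.22
t: 24.95
tcp_pos: [0.496, 0.1993, 0.1828]
orientation: [-1.365, 0.925, -0.925]
contact_force: [-1.0, -0.3, -1.5]
grip_width: 0.222
t 24.95 p [0.496  0.1993 0.1828] F [-1.04 -0.3  -1.53] T [ 0.07 -0.01  0.02] g 0.2217
[[0.3707, 0.0001, 0.9287], [-0.9287, -0.0, 0.3707], [0.0, -1.0, 0.0001]]
tool cm [-0.    5.31 -0.  ]
```

```bash
python3 -m creep '0 0.4 0 0 0 0 -1; 0 0.4 0 0 0 0 -1; 0 0.4 0 0 0 0 -1; 0 0.4 0 0 0 0 -1; 0 0.4 0 0 0 0 -1';python3 -m creep '0 0.4 0 0 0 0 -1; 0 0.4 0 0 0 0 -1; 0 0.4 0 0 0 0 -1; 0 0.4 0 0 0 0 -1; 0 0.4 0 0 0 0 -1';python3 -m creep '0 0.2 0 0 0 0 -1; 0 0.2 0 0 0 0 -1; 0 0.2 0 0 0 0 -1; 0 0.2 0 0 0 0 -1; 0 0.1 0 0 0 0 -1'; python3 d.py .496 .1993 .1297
```

```text
t: 25.37
tcp_pos: [0.496, 0.1993, 0.1628]
orientation: [-1.365, 0.925, -0.925]
contact_force: [0.6, -0.2, -1.2]
grip_width: 0.219
t: 25.78
tcp_pos: [0.496, 0.1993, 0.1428]
orientation: [-1.365, 0.925, -0.925]
contact_force: [0.0, 0.3, -1.0]
grip_width: 0.216
t: 26.2
tcp_pos: [0.496, 0.1993, 0.134]
orientation: [-1.365, 0.925, -0.925]
contact_force: [-0.3, 0.1, -0.8]
grip_width: 0.219
t 26.2 p [0.496  0.1993 0.134 ] F [-0.33  0.14 -0.76] T [-0.04  0.03 -0.  ] g 0.2191
[[0.3708, -0.0, 0.9287], [-0.9287, -0.0, 0.3708], [0.0, -1.0, -0.0]]
tool cm [-0.    0.43  0.  ]
```

```bash
python3 -m creep '0 0.1 0 0 0 0 -1; 0 0.1 0 0 0 0 -1; 0 0.1 0 0 0 0 -1; 0 0.05 0 0 0 0 -1; 0 0.05 0 0 0 0 -1'; python3 d.py .496 .1993 .1297
```

```text
t: 26.62
tcp_pos: [0.496, 0.1993, 0.1302]
orientation: [-1.365, 0.925, -0.925]
contact_force: [0.1, 0.1, -0.2]
grip_width: 0.218
t 26.6167 p [0.496  0.1993 0.1302] F [ 0.06  0.14 -0.23] T [-0.04 -0.05  0.01] g 0.218
[[0.3708, 0.0001, 0.9287], [-0.9287, 0.0, 0.3708], [-0.0, -1.0, 0.0001]]
tool cm [0.   0.05 0.  ]
```

```bash
python3 -m creep '0 0.04 0 0 0 0 -1; 0 0 0 0 0 0 -0.3; 0 0 0 0 0 0 0; 0 0 0 0 0 0 0.2; 0 0 0 0 0 0 0.2' 20; python3 -m creep '0 0 0 0 0 0 0.2; 0 0 0 0 0 0 0.2; 0 0 0 0 0 0 0.2; 0 0 0 0 0 0 0.2; 0 0 0 0 0 0 0.2'; python3 d.py
python3 - <<'E'
from h import *
p,d=arm.get_image("side"); p=p[:,:,::-1]
cv2.imwrite("pics/e1.png",cv2.resize(p[190:320,310:410],None,fx=4.5,fy=4.5,interpolation=2))
E
```

```text
t: 27.03
tcp_pos: [0.4961, 0.1994, 0.1299]
orientation: [-1.365, 0.925, -0.925]
contact_force: [0.9, -0.1, -0.1]
grip_width: 0.49
t: 27.45
tcp_pos: [0.496, 0.1993, 0.1298]
orientation: [-1.365, 0.925, -0.925]
contact_force: [0.5, 0.1, 0.2]
grip_width: 0.598
t 27.45 p [0.496  0.1993 0.1298] F [0.5  0.1  0.18] T [0.   0.   0.03] g 0.5985
[[0.3707, 0.0, 0.9288], [-0.9288, 0.0, 0.3707], [-0.0, -1.0, 0.0]]
```

View pics/e1.png

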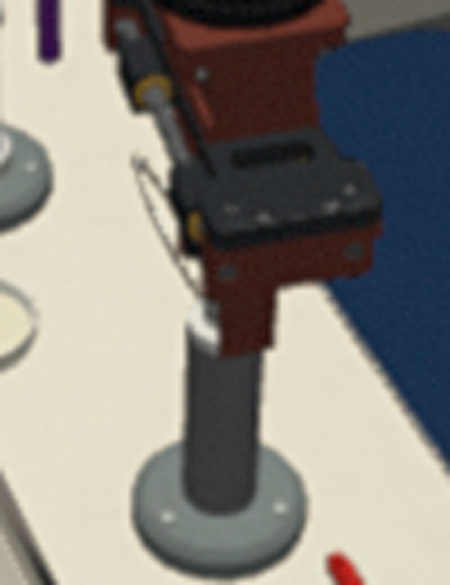

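Released. Now straight up, then back clear for a check.

```bash
python3 -m creep '0 -1 0 0 0 0 0.2; 0 -1.5 0 0 0 0 0.2; 0 -2 0 0 0 0 0.2; 0 -2 0 0 0 0 0.2; 0 -2 0 0 0 0 0.2'; python3 -m creep '0 -2 0 0 0 0 0.2; 0 -2 0 0 0 0 0.2; 0 -2 0 0 0 0 0.2; 0 -2 0 0 0 0 0.2; 0 0 0 0 0 0 0.2';  python3 -m creep '3 0 -2 0 0 0 0.2; 3 0 -2 0 0 0 0.2; 3 0 -2 0 0 0 0.2; 3 0 -1 0 0 0 0.2; 3 0 -1 0 0 0 0.2'; python3 -m creep '0 0 0 0 0 0 0.2; 0 0 0 0 0 0 0.2; 0 0 0 0 0 0 0.2; 0 0 0 0 0 0 0.2; 0 0 0 0 0 0 0.2'; python3 fit.py
python3 - <<'E'
from h import *
for n in("side","top"):
    p,d=arm.get_image(n);p=p[:,:,::-1];cv2.imwrite(f"pics/f_{n}.png",p)
    if n=='side':
        cv2.imwrite("pics/f_c.png",cv2.resize(p[170:320,270:400],None,fx=4,fy=4,interpolation=2))
    W=cloud(n,d).reshape(-1,3);q=W[np.hypot(W[:,0]-.4955,W[:,1]-.199)<.013];print(n,'top z',np.percentile(q[:,2],[90,97,100]).round(4),q[q[:,2]>.165].mean(0).round(4))
    h=W[(np.hypot(W[:,0]-.4955,W[:,1]-.199)<.016)]
    for a,b in((.13,.145),(.145,.165)): r=h[(h[:,2]>a)&(h[:,2]<b)];print(a,r.mean(0).round(4),len(r))
E
```

```text
t: 27.92
tcp_pos: [0.4959, 0.1993, 0.2163]
orientation: [-1.365, 0.925, -0.925]
contact_force: [0.3, -0.6, -0.5]
grip_width: 0.597
t: 28.33
tcp_pos: [0.4979, 0.2, 0.2996]
orientation: [-1.359, 0.921, -0.928]
contact_force: [0.1, 1.2, 0.8]
grip_width: 0.601
t: 28.75
tcp_pos: [0.4762, 0.029, 0.2946]
orientation: [-1.366, 0.925, -0.924]
contact_force: [0.2, -0.3, -0.3]
grip_width: 0.601
t: 29.17
tcp_pos: [0.4772, 0.0313, 0.2946]
orientation: [-1.366, 0.924, -0.924]
contact_force: [-0.4, 0.4, -0.5]
grip_width: 0.603
rod 0.135 (array([0.4947, 0.2026]), 409, 0.0012)
rod 0.16 (array([0.4945, 0.2015]), 392, 0.0018)
rod 0.19 (array([0.4955, 0.199 ]), 0, nan)
stand 0.03 (array([0.495 , 0.1989]), 711, 0.0009)
stand 0.06 (array([0.4951, 0.1989]), 720, 0.0009)
stand 0.09 (array([0.495 , 0.1989]), 649, 0.0009)
side top z [0.1698 0.1714 0.1749] [0.4949 0.2016 0.1692]
0.13 [0.4942 0.2065 0.137 ] 69
0.145 [0.4942 0.2067 0.1554] 85
top top z [0.1713 0.1725 0.1746] [0.4964 0.1979 0.1692]
0.13 [0.489  0.1929 0.1362] 6
0.145 [0.493  0.1944 0.1584] 18fit.py:4: RuntimeWarning: Mean of empty slice.
  f=least_squares(lambda c:np.hypot(Q[:,0]-c[0],Q[:,1]-c[1])-r,[.4955,.199],loss='soft_l1',f_scale=.002);return f.x.round(4),len(Q),round(float(np.abs(f.fun).mean()),4)
  ret = ret.dtype.type(ret / rcount)
```

View pics/f_c.png

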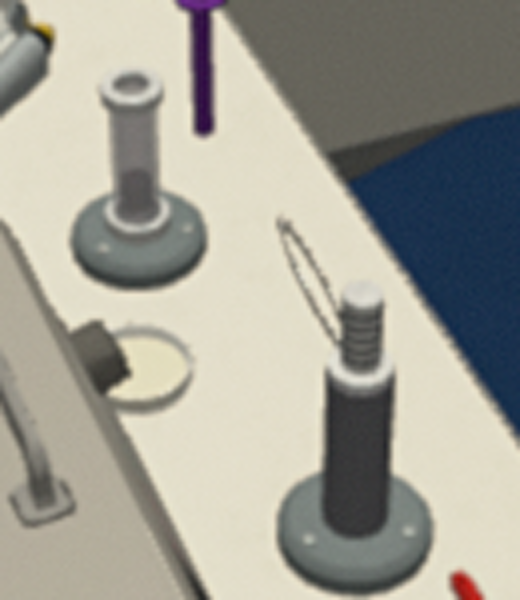

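View pics/f_side.png

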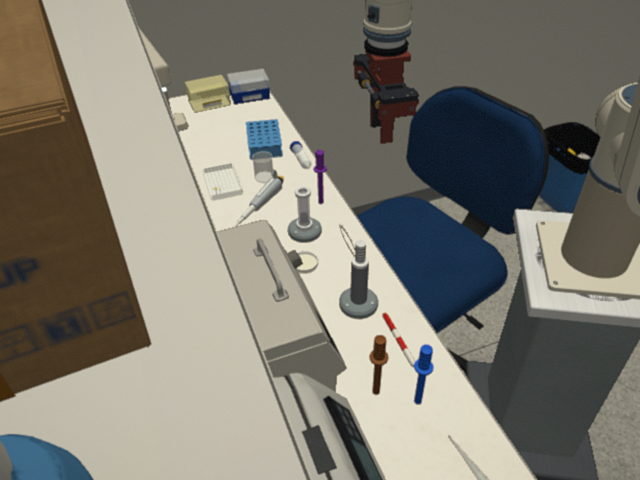

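The rod stands upright at its original pixels: handle top at (360,243), guard on the sleeve at (360,262). Its top is at 0.17 m, so the guard is seated. The two plugs are together low in the column at about (304,217). Nothing else has moved and the gripper is clear, so I hand in.

```bash
python3 -c "
from plant import arm
print(arm.close_job())"
```

```text
the job is handed in; nothing more can be done
None
```

I pushed both plugs down onto the seat with the steel rod, hung the rod back in its stand and handed the job in at about 29 s of the 61 s allowed. No verdict was reported.

**The push:** Contact force stepped up as I met the upper plug (about 4 N), then both plugs (about 9–10 N), then the springy seat. I held about 18 N for about 1.7 s, allowing for the rod's weight of about 1.6 N. The highest force I read was about 20 N, against the 30 N limit. By dead reckoning the upper plug's underside ended about 42 mm above the worktop, below the 55.5 mm limit.

**Last checks:** In the final side picture:
- The plugs sit together at the bottom of the bore.
- The rod is upright at its original pixels, with its handle top at 0.17 m.
- The gripper is clear.
- The dish, forceps, red marker and beaker show no visible shift. I did not check the timer separately.

**Disagreements:**
- **Fingertip height:** The camera showed the fingertips about 28 mm higher than the reported tool position and the stated 19 mm offset imply. I trusted the camera and gripped the handle about 18 mm lower on the reported height than planned, and the grasp held.
- **Side force:** About 3 N appeared sideways while pressing.
- **Camera offset:** The two cameras disagree by a few mm in y on where the handle is. My last circle fits on the hanging rod assumed the shaft radius although they were looking at the handle, so their y offset of about 3 mm is not meaningful.

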